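# Gather jar lids from under the drying rack and crate them

## Robot

A 6-joint arm with a two-finger parallel gripper is mounted at the origin on the work surface. World frame = base frame: x ahead of the robot, y to its left, z up, the work surface at z = 0. Lengths are in m, angles in rad, forces in N, time in s.
With the tool pointing down it reaches from about 0.225 to 0.875 m from the base axis. Payload 3.4 kg.
Tool frame: the origin (TCP) lies at the very end of the fingers, on their centre line; the grasp point (between the pads) lies 19 mm behind it (manip.hold_point_z is the distance from the TCP to the grasp point, in m); z points along the fingers, y is the line along which they close (so a half turn about z gives the same grasp; the last joint's range is limited). The gripper opens to 85 mm and grips with 20 to 120 N. Pads are 22 mm wide; open, the fingers measure 114 mm over their backs; the gripper's body (76 mm by 85 mm) begins 54 mm behind the grasp point. The pads swing forward as they close: fully open they stand 13 mm farther back than shut.
Start: joints at [-0.121, 0.276, 1.505, -0, 1.361, -0.121], TCP at [0.575, -0, 0.231] pointing down, gripper open.
Joint ranges: [-2.89, 2.89], [-0.75, 2.08], [0.22, 2.7], [-1.18, 4.32], [0.11, 2.71], [-2.7, 2.7]. Speed limits (rad/s): [2.57, 2.57, 3.14, 3.14, 3.14, 3.14].

## Interface

Orientations are given as a unit quaternion [w, x, y, z].
In Python, from rig import readout, viewer, order, manip gives the robot as it stands. The module is installed in compiled form; this text tells all that it offers.
- The arm moves only by the tool send_rows, never from a script. Its arguments are lists of equal length, an entry for each row: "xyz": the shift along the world's x, y, z in m, a list of three; "delta_rot": the turn, a rotation vector about the world's x, y, z in degrees, a list of three. In form: {"xyz": [[tx, ty, tz], ...], "delta_rot": [[wx, wy, wz], ...]}. A call has 1 to 12 rows; each row shifts and turns the commanded pose from where the row before left it; what a row does not reach is not made up. A row lasts 1/10 s, in which the tool goes at most 50 mm and 8.59 degrees, less where a joint would pass 70% of its speed; a pose out of reach is approached as far as the arm can. A call with a gripper value outside its range is refused whole. "gripper" is the finger opening in m, from 0 to 0.0854, set as the call begins (left out, the last holds). The fingers move at their own pace and stop on an object; "force" is the grip in N (left out, the last holds). Time passes only in rows, so rows that do not move let the fingers close. It gives the time, the measured TCP pose, the force, the opening and the grip force at its end, in the units of the state.
- readout.get_state(): the state, without advancing time (a new reading comes with each control period).
- viewer.get_image(name): name is "scene" or "side" or "wrist"; returns a dict with "color" (420x560x3 uint8, red, green, blue), "depth" (420x560 float32, m along the optical axis (not along the pixel's ray), 0 where there is no reading), "K" (3x3 intrinsics, pixels), "camera_from_world" (4x4, takes a point from world to camera coordinates). Camera axes: x right, y up, looking along -z (the intrinsics and any distortion apply to the point x, -y, -z); pixel columns grow to the right and rows downward; lengths in m; the calibration is good to about 2 mm. A picture is of the moment at which its call begins.
- order.sign_off(): hands the job in; it is judged then, once.
The state is a dict: "clock": time; "qpos": joint angles; "qd": joint speeds; "effort": joint torques, N m; "position": TCP position; "ee_rot": TCP orientation; "contact_force": force on the tool from outside, world axes, zero at the start; "moment": the same for the moment, N m; "width": finger opening in m; "gripper_force": force on a finger pad.
Only numpy, scipy, OpenCV 4.12 (cv2) and the standard library are available. Lean on these libraries where they do the work, as an engineer would, in place of code of your own. Each camera call takes 0.05 s, during which the arm holds its last target. There are 200 camera calls.

## Task

Using the long-handled scoop, reach in under the low drying rack and draw all the jar lids out into the open, without striking the rack and without reaching in under it with the fingers. Put every lid in the wooden crate, lying flat with its knob up, and then swing the crate's red bar over until it rests fully in its catch. Leave the scoop lying on its grey mat, along the mat with the steel edge down, and disturb nothing else on the table.

Things in the scene. Friction and masses are not known exactly. Their poses are not given: they have to be found in the camera images.
- rack: Low drying rack, fixed: white slats on four yellow 20 mm corner posts, 410 wide (x), 220 deep (y). Origin on the table under the middle of its front edge; +y runs in under the slats, -y out into the open. The space beneath is 135 high, 370 wide between posts, open on all sides. Slats' top at 147, edge rails' at 151; a bowl at the back of it reaches to about 185.
- lid0: Fired-clay jar lid, teal glaze, about 0.08 kg: disc 60 across and 9 thick, knob 22 across on its centre, 38 high overall. Origin at the centre of its underside, z up through the knob. Three or four of the six lids are present, all starting under the rack, within 115 mm of its middle line and up to 155 mm behind its front edge; absent ones read None.
- lid1: Fired-clay jar lid, teal glaze, about 0.08 kg: disc 60 across and 9 thick, knob 22 across on its centre, 38 high overall. Origin at the centre of its underside, z up through the knob. Three or four of the six lids are present, all starting under the rack, within 115 mm of its middle line and up to 155 mm behind its front edge; absent ones read None.
- lid2: Fired-clay jar lid, teal glaze, about 0.08 kg: disc 60 across and 9 thick, knob 22 across on its centre, 38 high overall. Origin at the centre of its underside, z up through the knob. Three or four of the six lids are present, all starting under the rack, within 115 mm of its middle line and up to 155 mm behind its front edge; absent ones read None.
- lid3: Fired-clay jar lid, teal glaze, about 0.08 kg: disc 60 across and 9 thick, knob 22 across on its centre, 38 high overall. Origin at the centre of its underside, z up through the knob. Three or four of the six lids are present, all starting under the rack, within 115 mm of its middle line and up to 155 mm behind its front edge; absent ones read None.
- lid4: Fired-clay jar lid, teal glaze, about 0.08 kg: disc 60 across and 9 thick, knob 22 across on its centre, 38 high overall. Origin at the centre of its underside, z up through the knob. Three or four of the six lids are present, all starting under the rack, within 115 mm of its middle line and up to 155 mm behind its front edge; absent ones read None.
- lid5: Fired-clay jar lid, teal glaze, about 0.08 kg: disc 60 across and 9 thick, knob 22 across on its centre, 38 high overall. Origin at the centre of its underside, z up through the knob. Three or four of the six lids are present, all starting under the rack, within 115 mm of its middle line and up to 155 mm behind its front edge; absent ones read None.
- scoop: Drag scoop, 0.24 kg: steel back plate 178 wide (y), 34 high, 6 thick (x = 0 to 6), a cheek 45 long, 26 high, 5 thick at each end (168 clear between). No floor; open towards the handle: set it down behind things and it pulls them along. Origin under the middle of the plate's inner face, z up. Level handle along -x to x = -340, 18 high, its underside 45 up, so it passes over the lids.
- scoop_grip (a point): Good grip on the scoop: on the axis of its wooden handle (16 wide, 18 high, x = -190 to -340), 260 behind the scoop's origin, 54 above its underside; the scoop balances about 200 behind its origin. A rubber foot 34 wide, down to the underside, at x = -323 to -337 keeps it level when it stands. Axes as the scoop's.
- scoop_mid (a point): Middle of the scoop's length, 165 behind its origin along the handle, at the level of its underside. Axes as the scoop's.
- mat: Flat grey mat for the scoop, fixed, 420 long (its x) and 250 wide (its y), 1 thick. Origin at its centre. The scoop starts lying on it, along x.
- crate: Open wooden crate, fixed, outside 216 (x) by 186 (y), inside 200 by 170, rim 65 above the table, floor 8 thick. Origin on the table under its centre, z up. The bar's hinge is on the outside of its -y wall, the catch (steel fork, top at 97) on the outside of its +y wall.
- crate_in (a point): Centre of the crate's inner floor, 8 above the table.
- bar (a joint): Hinge of the crate's red bar (222 long, 16 wide, 10 thick), rad: 0 lies across the crate in its catch (a stop), about 1.6 stands upright, 2.0 is the stop outwards. Stiff hinge: it stays where it is left and takes about 2 N at the grip to move. It turns about a level axis parallel to the crate's x; as the value falls, the bar swings towards the crate's +y and down.
- bar_grip (a point): Middle of the bar's black round grip (12 thick), a pin that sticks out sideways from the bar along the crate's +x, from 8 to 84 mm from the bar's middle line; the point lies 50 mm from that line and 170 mm from the hinge axis. With the bar closed it is 85 above the table.
- bar_hinge (a point): Point on the bar's hinge axis opposite bar_grip, 85 above the table: bar_grip moves on a circle of 170 mm about it, in the crate's y-z plane. Axes as the crate's.
- brush_mug: Bystander: white mug of brushes, 76 across, 200 high with the brushes. Origin under its centre.
- palette: Bystander: flat yellow round dish, 90 across, 12 high.
- glaze_a: Bystander: blue glaze jar, 50 across, 100 high.
- glaze_b: Bystander: green glaze jar, 50 across, 100 high.
- sponge: Bystander: yellow sponge block, 70 by 50 by 30.
- brush: Bystander: blue round stick, 12 thick, 132 long, lying.

How it is judged:
On the way, in this order (a step that is already met when the one before it is completed fails the run):
1. the scoop's head is reached in under the rack (y of scoop in the frame of rack above 0.07 m and x of scoop in the frame of rack between -0.2 and 0.2 m and height (world z) of scoop below 0.1 m), for 0.1 s.
2. all lids are out from under the rack (y of each of lid0, lid1, lid2, lid3, lid4, lid5 in the frame of rack below -0.03 m), for 0.2 s.
3. all lids lie flat in the crate, the bar still open (x of lid0 in the frame of crate between -0.085 and 0.085 m and y of lid0 in the frame of crate between -0.072 and 0.072 m and z of each of lid0, lid1, lid2, lid3, lid4, lid5 in the frame of crate below 0.022 m and angle between each of lid0, lid1, lid2, lid3, lid4, lid5's own z axis and vertical below 0.25 rad and x of lid1 in the frame of crate between -0.085 and 0.085 m and y of lid1 in the frame of crate between -0.072 and 0.072 m and x of lid2 in the frame of crate between -0.085 and 0.085 m and y of lid2 in the frame of crate between -0.072 and 0.072 m and x of lid3 in the frame of crate between -0.085 and 0.085 m and y of lid3 in the frame of crate between -0.072 and 0.072 m and x of lid4 in the frame of crate between -0.085 and 0.085 m and y of lid4 in the frame of crate between -0.072 and 0.072 m and x of lid5 in the frame of crate between -0.085 and 0.085 m and y of lid5 in the frame of crate between -0.072 and 0.072 m and value of joint bar above 0.8 rad), for 0.2 s.
4. the bar is swung over into its catch (value of joint bar below 0.05 rad), for 0.2 s.
At the end, for the whole second after the job is handed in: Every lid present lies in the crate, knob up, flat to 0.25 rad, underside at most 22 mm above the table; the bar is within 0.05 rad of closed; the scoop lies edge down on its mat, its middle within 55 mm (along) and 50 mm (across) of the mat's centre, in line to 0.25 rad; all at rest (x of lid0 in the frame of crate between -0.085 and 0.085 m and y of lid0 in the frame of crate between -0.072 and 0.072 m and z of each of lid0, lid1, lid2, lid3, lid4, lid5 in the frame of crate below 0.022 m and angle between each of lid0, lid1, lid2, lid3, lid4, lid5's own z axis and vertical below 0.25 rad and x of lid1 in the frame of crate between -0.085 and 0.085 m and y of lid1 in the frame of crate between -0.072 and 0.072 m and x of lid2 in the frame of crate between -0.085 and 0.085 m and y of lid2 in the frame of crate between -0.072 and 0.072 m and x of lid3 in the frame of crate between -0.085 and 0.085 m and y of lid3 in the frame of crate between -0.072 and 0.072 m and x of lid4 in the frame of crate between -0.085 and 0.085 m and y of lid4 in the frame of crate between -0.072 and 0.072 m and x of lid5 in the frame of crate between -0.085 and 0.085 m and y of lid5 in the frame of crate between -0.072 and 0.072 m and value of joint bar below 0.05 rad and x of scoop_mid in the frame of mat between -0.055 and 0.055 m and y of scoop_mid in the frame of mat between -0.05 and 0.05 m and angle between the x axis of scoop and the x axis of mat, either way round below 0.25 rad and angle between scoop's own z axis and vertical below 0.12 rad and height (world z) of scoop below 0.012 m and linear speed of scoop below 0.02 m/s and linear speed of each of lid0, lid1, lid2, lid3, lid4, lid5 below 0.03 m/s); the robot touches nothing.
It fails at once if the scoop or the robot strikes the rack (more than 6 N) (contact force between any of scoop, the fingers, the arm and rack above 6 N).
It fails at once if a lid is handled with the fingers while it is under the rack ((contact force between the fingers and lid0 above 1 N and y of lid0 in the frame of rack above 0.03 m and x of lid0 in the frame of rack between -0.2 and 0.2 m) or (contact force between the fingers and lid1 above 1 N and y of lid1 in the frame of rack above 0.03 m and x of lid1 in the frame of rack between -0.2 and 0.2 m) or (contact force between the fingers and lid2 above 1 N and y of lid2 in the frame of rack above 0.03 m and x of lid2 in the frame of rack between -0.2 and 0.2 m) or (contact force between the fingers and lid3 above 1 N and y of lid3 in the frame of rack above 0.03 m and x of lid3 in the frame of rack between -0.2 and 0.2 m) or (contact force between the fingers and lid4 above 1 N and y of lid4 in the frame of rack above 0.03 m and x of lid4 in the frame of rack between -0.2 and 0.2 m) or (contact force between the fingers and lid5 above 1 N and y of lid5 in the frame of rack above 0.03 m and x of lid5 in the frame of rack between -0.2 and 0.2 m)).
It fails at once if a bystander is moved more than 30 mm or knocked over (distance of any of brush_mug, palette, glaze_a, glaze_b, sponge, brush from where it was at the start of the episode above 0.03 m or angle between any of brush_mug, glaze_a, glaze_b's own z axis and vertical above 0.5 rad).
Of lid0, lid1, lid2, lid3, lid4, lid5 only 3 to 4 are there at a start; the rules pass over those that are not, and their reading is None.
At some moment in a run one of lid0, lid1, lid2, lid3, lid4, lid5 may be knocked a few centimetres aside while the robot is not near it.
It also fails if it takes over 210 s, if anything falls off the work surface, if the arm or the gripper's body presses on something with over 40 N, if the wrist force passes 120 N, or if a joint passes its speed limit or range.

## Working session

There is one attempt and no reset: what is moved stays moved. The work goes in short steps, Python scripts to look and compute and a tool call to move; the robot and the scene stay as the last step left them, time stands still between calls to the robot, and variables do not carry over. Pictures are saved under pics/ and viewed, at most 14 in all, crops included, and the job is handed in when it is done.

Besides the shell and the picture viewer there is one more tool, called after "Emit:" as name(argument=value, ...), one argument or row to a line, values as JSON. send_rows: Moves the arm, as the interface text tells. Its arguments: {"type":"object","properties":{"xyz":{"type":"array"},"delta_rot":{"type":"array"},"gripper":{"type":"number"},"force":{"type":"number"}},"required":["xyz","delta_rot"]}

```bash
mkdir -p pics; cat > h.py <<'E'
import numpy as np, cv2
from rig import readout, viewer, order, manip
def grab(n):
    im=viewer.get_image(n); return im
def cloud(im):
    d=im["depth"]; K=im["K"]; T=np.linalg.inv(im["camera_from_world"])
    v,u=np.indices(d.shape); x=(u-K[0,2])/K[0,0]*d; y=(v-K[1,2])/K[1,1]*d
    P=np.stack([x,-y,-d],-1)@T[:3,:3].T+T[:3,3]
    P[d<=0]=np.nan; return P
def save(im,n,s=1.0):
    cv2.imwrite("pics/"+n,cv2.resize(im["color"][:,:,::-1],None,fx=s,fy=s))
E
python3 - <<'E'
from h import *
print(manip.hold_point_z, readout.get_state())
for n in("scene","side"):
    im=grab(n); save(im,n+"0.png",1.42); np.savez(n+"0.npz",P=cloud(im),c=im["color"])
    T=np.linalg.inv(im["camera_from_world"]); print(n,T[:3,3].round(3),(-T[:3,2]).round(3),im["K"][0,0])
E
```

```text
0.0187 {'clock': 0.0, 'qpos': array([-1.21035583e-01,  2.76630423e-01,  1.50616991e+00,  4.06897930e-06,
        1.36070840e+00, -1.20969119e-01]), 'qd': array([-9.66545975e-04,  6.00949720e-05, -3.97652452e-04, -3.10863921e-04,
       -1.68423387e-03,  1.86020617e-03]), 'effort': array([ 6.20495921e-04, -4.16768074e+01, -2.45808578e+01, -1.52056768e-04,
        1.11346930e-02,  1.69860516e-05]), 'position': array([5.74453017e-01, 4.21415783e-05, 2.30404868e-01]), 'ee_rot': array([-7.55482169e-04,  7.07130256e-01,  7.07082657e-01, -5.89146140e-04]), 'contact_force': array([0.45577084, 1.04514764, 0.36297546]), 'moment': array([ 0.03853221, -0.01802886,  0.01670621]), 'gripper_force': 0.0, 'width': 0.08552497296099557}
scene [ 1.224 -0.244  0.918] [-0.616  0.205 -0.761] 435.1653575963457
side [0.031 0.481 0.946] [ 0.455 -0.423 -0.784] 391.68736521136884
```

View pics/scene0.png

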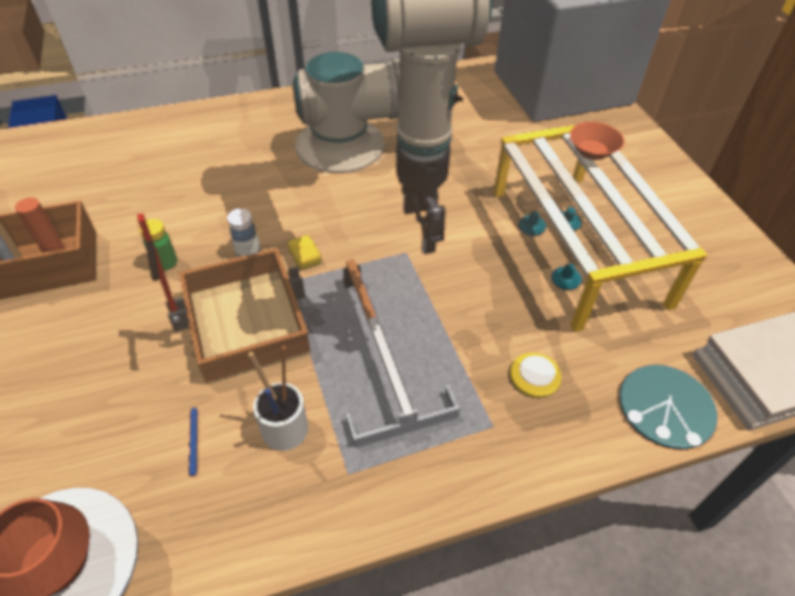

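View pics/side0.png

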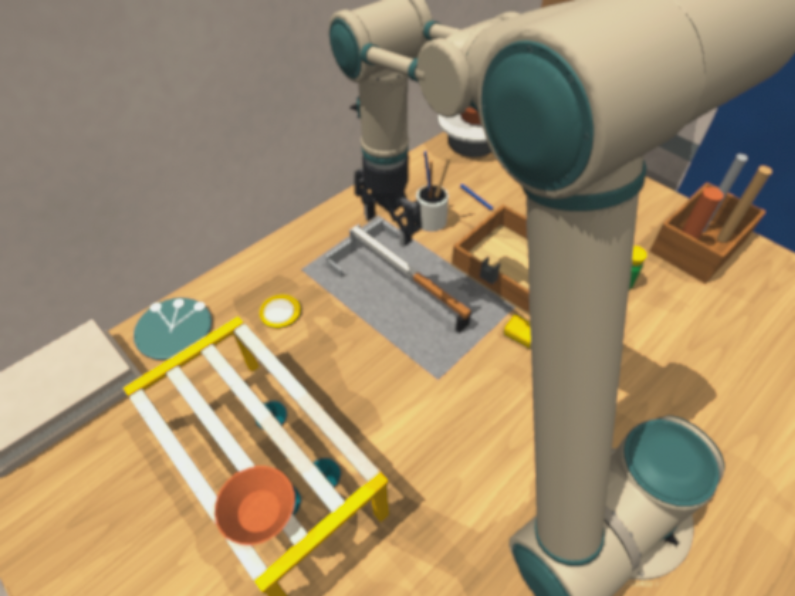

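The scene view shows three teal lids under the rack (at about (533,222), (571,217) and (567,273)). The scoop's handle points at the robot, the crate is at (245,310) and the red bar is nearly upright at (160,260). In the side view, lids are visible at (272,413) and (325,470).

```bash
cat > m.py <<'E'
from h import *
for n in("scene","side"):
    z=np.load(n+"0.npz"); P=z["P"]; c=z["c"]; hsv=cv2.cvtColor(c,cv2.COLOR_RGB2HSV); H,S,V=[hsv[...,i].astype(int) for i in range(3)]
    ok=np.isfinite(P[...,0])
    def blobs(name,m,mn=25,box=False):
        m=m&ok; k,L,st,ce=cv2.connectedComponentsWithStats(m.astype(np.uint8))
        for i in range(1,k):
            if st[i,4]<mn: continue
            p=P[L==i]; print(n,name,st[i,4],"px",ce[i].round(),"med",np.median(p,0).round(3),"lo",np.percentile(p,2,0).round(3),"hi",np.percentile(p,98,0).round(3))
            if box: print("   rect",[x for x in cv2.boxPoints(cv2.minAreaRect((p[:,:2]*1000).astype(np.float32))).round().tolist()])
    Z=P[...,2]; X=P[...,0]; Y=P[...,1]
    tab=(X>0.1)&(X<1.1)
    blobs("teal",(H>80)&(H<100)&(S>100)&tab&(Z<0.06)&(Z>-.01))
    blobs("yelrail",(H>22)&(H<33)&(S>170)&(Z>0.135)&(Z<.16)&tab,25,True)
    blobs("yellow",(H>22)&(H<33)&(S>150)&(Z<0.12)&tab,40)
    blobs("slat",(S<60)&(V>140)&(Z>0.135)&(Z<.16)&tab&(Y>.05),80)
    blobs("mat",(S<40)&(V>60)&(V<170)&(abs(Z)<0.008)&tab&(Y<.2),500,True)
    blobs("orange",(H>5)&(H<17)&(S>140)&(Z>0.045)&(Z<.08)&tab&(Y<.2),40,True)
    blobs("red",((H<4)|(H>175))&(S>150)&tab&(Y<0),20)
    blobs("steel",(S<60)&(Z>0.015)&(Z<0.07)&tab&(Y<.2)&(Y>-.3),40,True)
    blobs("black",(V<60)&(Z>0.03)&(Z<0.25)&tab&(Y<-.05),15)
    blobs("rim",(S>60)&(H<25)&(Z>0.055)&(Z<0.072)&tab&(Y<-.1),40,True)
    blobs("blue",(H>100)&(H<130)&(S>100)&tab&(Z<.12),20)
    blobs("green",(H>40)&(H<80)&(S>100)&tab,20)
E
python3 m.py
```

```text
scene teal 60 px [404. 154.] med [0.414 0.411 0.009] lo [0.397 0.398 0.005] hi [0.431 0.427 0.037]
scene teal 52 px [379. 159.] med [0.409 0.335 0.008] lo [0.393 0.32  0.005] hi [0.421 0.349 0.013]
scene teal 224 px [399. 195.] med [0.559 0.319 0.009] lo [0.534 0.301 0.004] hi [0.579 0.349 0.038]
scene yelrail 132 px [378.  95.] med [0.283 0.36  0.149] lo [0.275 0.293 0.146] hi [0.29  0.433 0.153]
   rect [[271.0, 289.0], [286.0, 289.0], [292.0, 438.0], [277.0, 439.0]]
scene yelrail 436 px [455. 186.] med [0.672 0.38  0.15 ] lo [0.661 0.284 0.146] hi [0.68  0.488 0.153]
   rect [[658.0, 277.0], [678.0, 277.0], [681.0, 491.0], [660.0, 492.0]]
scene yellow 113 px [109. 160.] med [ 0.288 -0.421  0.099] lo [ 0.264 -0.433  0.086] hi [ 0.302 -0.409  0.103]
scene yellow 282 px [215. 176.] med [ 0.357 -0.156  0.029] lo [ 0.318 -0.179  0.013] hi [ 0.381 -0.134  0.033]
scene yellow 337 px [375. 268.] med [0.762 0.149 0.011] lo [0.702 0.126 0.007] hi [0.783 0.208 0.014]
scene slat 817 px [410. 142.] med [0.498 0.356 0.146] lo [0.298 0.344 0.142] hi [0.649 0.37  0.149]
scene slat 818 px [388. 14
[... 8371 characters left out ...]
0.594  0.056] hi [ 0.286 -0.557  0.071]
   rect [[149.0, -556.0], [150.0, -626.0], [290.0, -625.0], [290.0, -555.0]]
side rim 42 px [486. 164.] med [ 0.235 -0.605  0.065] lo [ 0.22  -0.617  0.056] hi [ 0.257 -0.598  0.072]
   rect [[216.0, -603.0], [220.0, -620.0], [257.0, -610.0], [253.0, -594.0]]
side rim 104 px [361. 199.] med [ 0.418 -0.207  0.063] lo [ 0.38  -0.214  0.055] hi [ 0.455 -0.2    0.068]
   rect [[377.0, -201.0], [378.0, -217.0], [458.0, -211.0], [457.0, -196.0]]
side blue 5174 px [532. 105.] med [ 0.383 -1.576 -0.276] lo [ 0.133 -1.587 -0.548] hi [ 0.536 -1.565 -0.007]
side green 67 px [447. 193.] med [ 0.258 -0.417  0.061] lo [ 0.254 -0.425  0.016] hi [ 0.267 -0.408  0.081]
```

Emit:
send_rows(
  xyz=[
    [-0.005,-0.0067,-0.004],
    [-0.005,-0.0067,-0.004],
    [-0.005,-0.0067,-0.004],
    [-0.005,-0.0067,-0.004],
    [-0.005,-0.0067,-0.004],
    [-0.005,-0.0067,-0.004],
    [-0.005,-0.0067,-0.004],
    [-0.005,-0.0067,-0.004],
    [-0.005,-0.0067,-0.004],
    [-0.005,-0.0067,-0.004],
    [-0.005,-0.0067,-0.004],
    [-0.005,-0.0067,-0.004],
  ],
  delta_rot=[
    [0,0,-7.5],
    [0,0,-7.5],
    [0,0,-7.5],
    [0,0,-7.5],
    [0,0,-7.5],
    [0,0,-7.5],
    [0,0,-7.5],
    [0,0,-7.5],
    [0,0,-7.5],
    [0,0,-7.5],
    [0,0,-7.5],
    [0,0,-7.5],
  ],
  gripper=0.06,
)

```text
clock: 1.3
position: [0.5145, -0.0806, 0.1827]
ee_rot: [-0.0, 1.0, -0.003, -0.0]
contact_force: [-0.7, -0.3, -0.1]
width: 0.0598
gripper_force: 0.0
```

```bash
python3 - <<'E'
from h import *
s=readout.get_state(); print(s["position"],s["ee_rot"],s["qpos"])
im=grab("wrist"); save(im,"w1.png"); P=cloud(im); T=np.linalg.inv(im["camera_from_world"]); print(T[:3,3],-T[:3,2],T[:3,1])
z=P[...,2]; c=im["color"]; hsv=cv2.cvtColor(c,cv2.COLOR_RGB2HSV)
m=(z>.055)&(z<.072)&(P[...,0]>.4)&(abs(P[...,1]+.08)<.06)
p=P[m]
for a in np.arange(.40,.78,.02):
    q=p[(p[:,0]>a)&(p[:,0]<a+.02)]
    if len(q)>10: print(round(a+.01,2),len(q),np.percentile(q[:,1],[3,50,97]).round(4),np.median(q[:,2]).round(4))
# other-camera look for red bar & scene of lids
im=grab("scene"); P=cloud(im); h=cv2.cvtColor(im["color"],cv2.COLOR_RGB2HSV); y,x=240,160
print([(c, h[int(r/1.42),int(c/1.42)],P[int(r/1.42),int(c/1.42)].round(3)) for c,r in((150,232),(158,260),(170,295),(168,300))])
save(im,"s1.png",1.42)
E
```

```text
[ 0.51445409 -0.08057478  0.18273342] [-8.95859574e-05  9.99996293e-01 -2.67512995e-03 -4.98938494e-04] [-2.88955399e-01  2.28369751e-01  1.69719538e+00 -1.17161602e-04
  1.21703538e+00  1.28723184e+00]
[ 0.58446851 -0.08043654  0.32589047] [-0.27644292  0.00154894 -0.96102909] [ 0.96101615 -0.00498743 -0.27644724]
0.43 127 [-0.0902 -0.0821 -0.0749] 0.0634
0.45 461 [-0.0893 -0.0821 -0.0743] 0.0635
0.47 481 [-0.0892 -0.0815 -0.0744] 0.0634
0.49 514 [-0.0892 -0.0815 -0.0739] 0.0635
0.51 550 [-0.0883 -0.0809 -0.0734] 0.0635
0.53 584 [-0.0883 -0.0809 -0.073 ] 0.0634
0.55 631 [-0.0882 -0.0803 -0.073 ] 0.0634
0.57 648 [-0.0874 -0.0797 -0.0726] 0.0634
0.59 624 [-0.086  -0.0798 -0.073 ] 0.0635
0.61 662 [-0.086  -0.0793 -0.0726] 0.0635
0.63 708 [-0.0853 -0.0788 -0.0723] 0.0635
0.65 344 [-0.0853 -0.0788 -0.0724] 0.0635
[(150, array([ 20, 173, 172], dtype=uint8), array([ 0.483, -0.394,  0.266])), (158, array([  8, 156,  98], dtype=uint8), array([ 0.492, -0.396,  0.214])), (170, array([  6, 162, 115], dtype=uint8), array([ 0.494, -0.4  ,  0.135])), (168, array([  9, 143, 127], dtype=uint8), array([ 0.493, -0.406,  0.121]))]
```

View pics/w1.png

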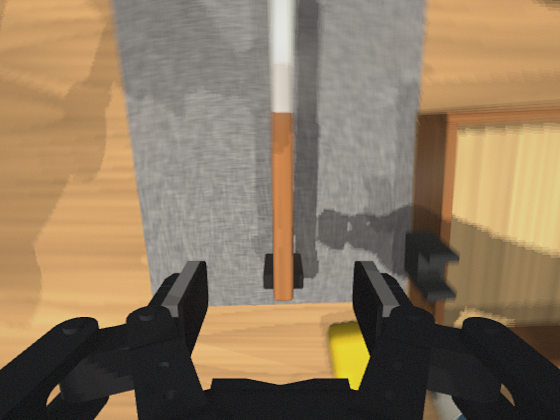

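The wrist view shows the handle running vertically at column ~283, centred between the fingers. The catch is at (425,260). Next: descend and grip.

Emit:
send_rows(
  xyz=[
    [0,0,-0.026],
    [0,0,-0.026],
    [0,0,-0.026],
    [0,0,-0.026],
    [0,0,-0.026],
    [0,0,-0.016],
    [0,0,0],
  ],
  delta_rot=[
    [0,0,0.8],
    [0,0,0],
    [0,0,0],
    [0,0,0],
    [0,0,0],
    [0,0,0],
    [0,0,0],
  ],
)

```text
clock: 2.1
position: [0.5134, -0.0796, 0.0352]
ee_rot: [-0.001, 1.0, 0.008, -0.002]
contact_force: [0.1, 1.0, 0.7]
width: 0.06
gripper_force: 0.0
```

Emit:
send_rows(
  xyz=[
    [0,0,0],
    [0,0,0],
    [0,0,0],
    [0,0,0],
    [0,0,0],
  ],
  delta_rot=[
    [0,0,0],
    [0,0,0],
    [0,0,0],
    [0,0,0],
    [0,0,0],
  ],
  gripper=0.0,
  force=90,
)

```text
clock: 2.6
position: [0.516, -0.0807, 0.0388]
ee_rot: [0.0, 1.0, 0.007, 0.001]
contact_force: [-0.3, 0.3, 6.5]
width: 0.014
gripper_force: 88.6
```

Emit:
send_rows(
  xyz=[
    [0,0,0.01],
    [0,0,0.02],
    [0,0,0.03],
    [0,0,0.03],
    [0,0,0.03],
    [0,0,0],
  ],
  delta_rot=[
    [0,0,0],
    [0,0,0],
    [0,0,0],
    [0,0,0],
    [0,0,0],
    [0,0,0],
  ],
)

```text
clock: 3.2
position: [0.5177, -0.0811, 0.1617]
ee_rot: [0.001, 1.0, 0.007, 0.004]
contact_force: [0.7, -0.4, -1.9]
width: 0.0139
gripper_force: 88.0
```

```bash
cat > sc.py <<'E'
from h import *
s=readout.get_state(); print(s["clock"],s["position"].round(4),s["ee_rot"].round(4),s["width"],s["contact_force"].round(1))
im=grab("scene"); save(im,"s_%d.png"%int(s["clock"]*10),1.42); np.savez("s.npz",P=cloud(im),c=im["color"])
E
python3 sc.py; ls pics
```

```text
3.2 [ 0.5177 -0.0811  0.1617] [0.0013 1.     0.0071 0.0043] 0.013890802797735255 [ 0.7 -0.4 -1.9]
s1.png
s_32.png
scene0.png
side0.png
w1.png
```

Emit:
send_rows(
  xyz=[
    [-0.0094,0,0],
    [-0.0094,0,0],
    [-0.0094,0,0],
    [-0.0094,0,0],
    [-0.0094,0,0],
    [-0.0094,0,0],
    [-0.0094,0,0],
    [-0.0094,0,0],
    [-0.0094,0,0],
    [-0.0094,0,0],
    [-0.0094,0,0],
    [-0.0094,0,0],
  ],
  delta_rot=[
    [0,0,7.3],
    [0,0,7.3],
    [0,0,7.3],
    [0,0,7.3],
    [0,0,7.3],
    [0,0,7.3],
    [0,0,7.3],
    [0,0,7.3],
    [0,0,7.3],
    [0,0,7.3],
    [0,0,7.3],
    [0,0,7.3],
  ],
)

```text
clock: 4.45
position: [0.4004, -0.08, 0.1556]
ee_rot: [-0.002, 0.715, 0.699, -0.001]
contact_force: [0.2, 0.3, -1.4]
width: 0.0146
gripper_force: 87.9
```

```bash
python3 sc.py; python3 - <<'E'
from h import *
z=np.load("s.npz"); P=z["P"]; c=z["c"]; hsv=cv2.cvtColor(c,cv2.COLOR_RGB2HSV); H,S,V=[hsv[...,i].astype(int) for i in range(3)]
X,Y,Z=[P[...,i] for i in range(3)]
m=(S<60)&(Z>.09)&(Z<.2)&(X>.25)&(X<.6)&(Y>.0)&(Y<.25)
k,L,st,ce=cv2.connectedComponentsWithStats(m.astype(np.uint8))
for i in range(1,k):
    if st[i,4]>40:
        p=P[L==i]; print(st[i],np.percentile(p,[2,50,98],axis=0).round(3).tolist())
        for a in np.arange(0,.26,.03):
            q=p[(p[:,1]>a)&(p[:,1]<a+.03)]
            if len(q)>5: print(a,len(q),np.median(q,0).round(3),q[:,2].max().round(3))
E
```

```text
4.45 [ 0.4004 -0.08    0.1556] [-0.0016  0.715   0.6991 -0.0009] 0.0145977227738685 [ 0.2  0.3 -1.4]
[272 115  78  52 965] [[0.32, 0.006, 0.118], [0.411, 0.151, 0.162], [0.496, 0.18, 0.18]]
0.0 89 [0.409 0.015 0.176] 0.182
0.03 81 [0.409 0.046 0.174] 0.182
0.06 79 [0.409 0.075 0.174] 0.18
0.09 77 [0.411 0.106 0.174] 0.181
0.12 146 [0.411 0.139 0.162] 0.18
0.15 471 [0.418 0.175 0.139] 0.18
0.18 22 [0.408 0.181 0.15 ] 0.177
```

```bash
ls pics; cp pics/s_4*.png pics/now.png
```

```text
s1.png
s_32.png
s_44.png
scene0.png
side0.png
w1.png
```

View pics/now.png

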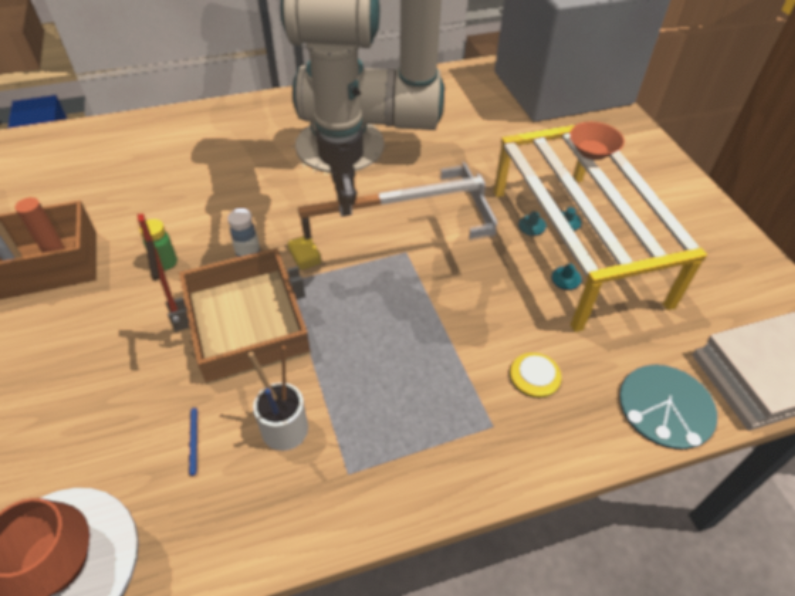

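The view shows the scoop level, its handle along the rack's y axis, with the head at about (470,200) in front of the rack. The three lids have not moved.

```bash
cat > lids.py <<'E'
from h import *
import sys
def lids(n,Ymin=-1):
    im=grab(n); P=cloud(im); hsv=cv2.cvtColor(im["color"],cv2.COLOR_RGB2HSV); H,S,V=[hsv[...,i].astype(int) for i in range(3)]
    X,Y,Z=[P[...,i] for i in range(3)]
    m=(H>80)&(H<103)&(S>90)&(X>.2)&(X<.75)&(Z<.12)&(Z>0.0)
    k,L,st,ce=cv2.connectedComponentsWithStats(cv2.morphologyEx(m.astype(np.uint8),cv2.MORPH_OPEN,np.ones((2,2))))
    for i in range(1,k):
        if st[i,4]<15: continue
        p=P[L==i]; t=p[p[:,2]>p[:,2].max()-.006]
        d=p[p[:,2]<.013]
        print(n,st[i,4],"rows",ce[i].round(),"top",t.mean(0).round(4),len(t),"disc x",(d[:,0].min().round(3),d[:,0].max().round(3)) if len(d) else 0,"y",(d[:,1].min().round(3),d[:,1].max().round(3)) if len(d) else 0)
    return im
if __name__=="__main__":
    for n in sys.argv[1:]: lids(n)
E
python3 lids.py scene side wrist
```

```text
scene 65 rows [405. 155.] top [0.4119 0.4039 0.0362] 10 disc x (np.float64(0.394), np.float64(0.434)) y (np.float64(0.406), np.float64(0.428))
scene 62 rows [380. 160.] top [0.4103 0.335  0.0089] 44 disc x (np.float64(0.39), np.float64(0.425)) y (np.float64(0.318), np.float64(0.355))
scene 224 rows [400. 196.] top [nan nan nan] 0 disc x (np.float64(0.534), np.float64(0.584)) y (np.float64(0.298), np.float64(0.356))
side 35 rows [404. 215.] top [0.137  0.1736 0.5748] 1 disc x 0 y 0
side 113 rows [196. 290.] top [0.5447 0.3231 0.0371] 16 disc x (np.float64(0.521), np.float64(0.563)) y (np.float64(0.301), np.float64(0.323))
side 176 rows [232. 332.] top [nan nan nan] 0 disc x (np.float64(0.363), np.float64(0.415)) y (np.float64(0.301), np.float64(0.327))
side 19 rows [210. 354.] top [0.3819 0.3885 0.0073] 18 disc x (np.float64(0.376), np.float64(0.389)) y (np.float64(0.381), np.float64(0.396))lids.py:12: RuntimeWarning: Mean of empty slice.
  print(n,st[i,4],"rows",ce[i].round(),"top",t.mean(0).round(4),len(t),"disc x",(d[:,0].min().round(3),d[:,0].max().round(3)) if len(d) else 0,"y",(d[:,1].min().round(3),d[:,1].max().round(3)) if len(d) else 0)
  ret = um.true_divide(
```

Emit:
send_rows(
  xyz=[
    [0,0.01,-0.013],
    [0,0.01,-0.013],
    [0,0.01,-0.013],
    [0,0.01,-0.013],
    [0,0.01,-0.013],
    [0,0,0],
  ],
  delta_rot=[
    [0,0,0],
    [0,0,0],
    [0,0,0],
    [0,0,0],
    [0,0,0],
    [0,0,0],
  ],
)

```text
clock: 5.25
position: [0.4009, -0.0292, 0.0906]
ee_rot: [-0.002, 0.717, 0.697, -0.001]
contact_force: [-0.9, -0.1, -2.8]
width: 0.0144
gripper_force: 88.0
```

```bash
cat > head.py <<'E'
from h import *
s=readout.get_state(); print(s["clock"],s["position"].round(4),s["contact_force"].round(1))
im=grab("scene"); P=cloud(im); hsv=cv2.cvtColor(im["color"],cv2.COLOR_RGB2HSV); S=hsv[...,1]; V=hsv[...,2]
m=(S<60)&(P[...,2]>.025)&(P[...,2]<.125)&(P[...,0]>.25)&(P[...,0]<.7)&(P[...,1]>.0)&(P[...,1]<.49)
k,L,st,ce=cv2.connectedComponentsWithStats(m.astype(np.uint8))
for i in range(1,k):
    if st[i,4]>30:
        p=P[L==i]; print(st[i,4],np.percentile(p,[1,50,99],axis=0).round(3).tolist())
save(im,"head_%d.png"%int(s["clock"]*100),1.42)
E
python3 head.py
```

```text
5.25 [ 0.4009 -0.0292  0.0906] [-0.9 -0.1 -2.8]
945 [[0.321, 0.04, 0.051], [0.411, 0.197, 0.099], [0.498, 0.231, 0.115]]
```

Emit:
send_rows(
  xyz=[
    [0,0.023,0],
    [0,0.023,0],
    [0,0.023,0],
    [0,0.023,0],
    [0,0.023,0],
    [0,0.023,0],
    [0,0.023,0],
    [0,0.023,0],
    [0,0.023,0],
    [0,0.023,0],
    [0,0,0],
  ],
  delta_rot=[
    [0,0,0],
    [0,0,0],
    [0,0,0],
    [0,0,0],
    [0,0,0],
    [0,0,0],
    [0,0,0],
    [0,0,0],
    [0,0,0],
    [0,0,0],
    [0,0,0],
  ],
)

```text
clock: 6.4
position: [0.4039, 0.2017, 0.0931]
ee_rot: [0.0, 0.717, 0.698, 0.002]
contact_force: [0.3, -0.7, -3.3]
width: 0.0141
gripper_force: 88.1
```

```bash
python3 head.py; python3 lids.py scene side 2>/dev/null
```

```text
6.4 [0.4039 0.2017 0.0931] [ 0.3 -0.7 -3.3]
403 [[0.324, 0.397, 0.056], [0.417, 0.454, 0.075], [0.501, 0.461, 0.117]]
92 [[0.403, 0.326, 0.098], [0.413, 0.347, 0.113], [0.418, 0.369, 0.118]]
75 [[0.402, 0.267, 0.099], [0.412, 0.283, 0.112], [0.417, 0.302, 0.119]]
scene 68 rows [405. 155.] top [0.4125 0.4045 0.0362] 8 disc x (np.float64(0.379), np.float64(0.435)) y (np.float64(0.405), np.float64(0.44))
scene 56 rows [380. 161.] top [nan nan nan] 0 disc x (np.float64(0.4), np.float64(0.425)) y (np.float64(0.316), np.float64(0.356))
scene 227 rows [400. 196.] top [nan nan nan] 0 disc x (np.float64(0.534), np.float64(0.582)) y (np.float64(0.299), np.float64(0.358))
side 61 rows [407. 216.] top [ 0.2898 -0.2458  0.0718] 26 disc x 0 y 0
side 111 rows [196. 290.] top [nan nan nan] 0 disc x (np.float64(0.522), np.float64(0.563)) y (np.float64(0.3), np.float64(0.323))
side 176 rows [233. 332.] top [0.3923 0.3239 0.0376] 41 disc x (np.float64(0.364), np.float64(0.415)) y (np.float64(0.301), np.float64(0.327))
side 18 rows [210. 354.] top [0.3817 0.3883 0.0083] 17 disc x (np.float64(0.376), np.float64(0.39)) y (np.float64(0.381), np.float64(0.397))
```

Emit:
send_rows(
  xyz=[
    [0,0.004,-0.01],
    [0,0,-0.012],
    [0,0,-0.012],
    [0,0,-0.01],
    [0,0,-0.008],
    [0,0,0],
  ],
  delta_rot=[
    [0,0,0],
    [0,0,0],
    [0,0,0],
    [0,0,0],
    [0,0,0],
    [0,0,0],
  ],
)

```text
clock: 7.15
position: [0.4023, 0.2033, 0.0396]
ee_rot: [-0.0, 0.717, 0.697, -0.0]
contact_force: [0.8, -0.1, -2.0]
width: 0.0143
gripper_force: 88.3
```

```bash
python3 head.py
```

```text
7.15 [0.4023 0.2033 0.0396] [ 0.8 -0.1 -2. ]
141 [[0.328, 0.437, 0.028], [0.417, 0.459, 0.037], [0.497, 0.466, 0.065]]
108 [[0.401, 0.362, 0.026], [0.412, 0.39, 0.057], [0.416, 0.41, 0.065]]
159 [[0.397, 0.268, 0.027], [0.41, 0.305, 0.059], [0.416, 0.334, 0.066]]
```

Handle top is ~0.065, so the scoop is about 2 mm off the table. Pull out now.

Emit:
send_rows(
  xyz=[
    [0,-0.01,0],
    [0,-0.02,0],
    [0,-0.02,0],
    [0,-0.02,0],
    [0,-0.02,0],
    [0,-0.02,0],
    [0,-0.02,0],
    [0,-0.02,0],
    [0,-0.02,0],
    [0,-0.02,0],
    [0,-0.02,0],
    [0,-0.02,0],
  ],
  delta_rot=[
    [0,0,0],
    [0,0,0],
    [0,0,0],
    [0,0,0],
    [0,0,0],
    [0,0,0],
    [0,0,0],
    [0,0,0],
    [0,0,0],
    [0,0,0],
    [0,0,0],
    [0,0,0],
  ],
)

```text
clock: 8.4
position: [0.4021, -0.0276, 0.0407]
ee_rot: [0.0, 0.717, 0.697, 0.0]
contact_force: [-0.1, 0.7, -2.9]
width: 0.0146
gripper_force: 88.1
```

Emit:
send_rows(
  xyz=[
    [0,-0.012,0],
    [0,0,0],
  ],
  delta_rot=[
    [0,0,0],
    [0,0,0],
  ],
)

```text
clock: 8.6
position: [0.4026, -0.0398, 0.0406]
ee_rot: [0.001, 0.718, 0.696, 0.0]
contact_force: [-0.2, 0.4, -2.8]
width: 0.0139
gripper_force: 88.2
```

```bash
python3 head.py;  python3 lids.py scene side 2>/dev/null; cp pics/head_8*.png pics/p1.png
```

```text
8.6 [ 0.4026 -0.0398  0.0406] [-0.2  0.4 -2.8]
638 [[0.331, 0.028, 0.025], [0.413, 0.159, 0.057], [0.499, 0.222, 0.067]]
scene 73 rows [334. 174.] top [nan nan nan] 0 disc x (np.float64(0.411), np.float64(0.435)) y (np.float64(0.161), np.float64(0.204))
scene 224 rows [400. 196.] top [nan nan nan] 0 disc x (np.float64(0.533), np.float64(0.581)) y (np.float64(0.3), np.float64(0.358))
side 112 rows [196. 290.] top [0.5446 0.3227 0.037 ] 16 disc x (np.float64(0.521), np.float64(0.562)) y (np.float64(0.301), np.float64(0.323))
side 542 rows [282. 300.] top [nan nan nan] 0 disc x (np.float64(0.32), np.float64(0.41)) y (np.float64(0.132), np.float64(0.209))
```

View pics/p1.png

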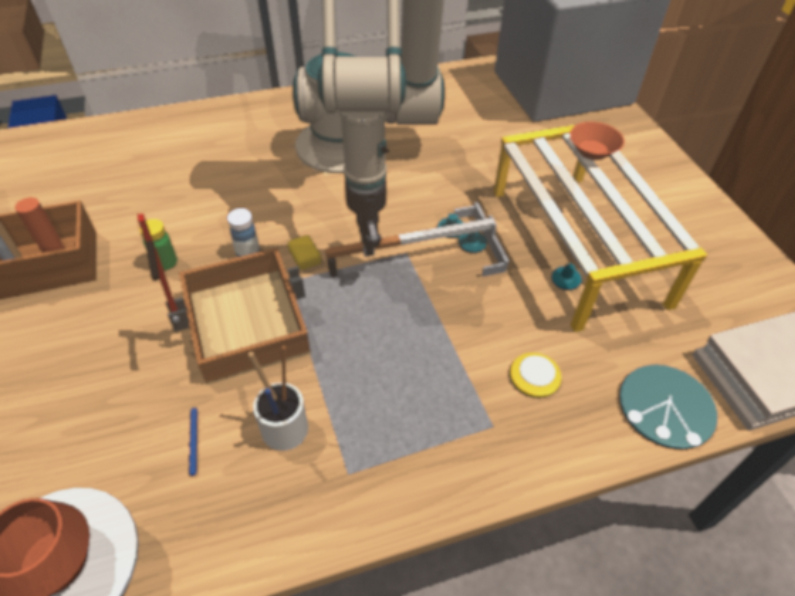

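The scene view shows two lids in the open inside the scoop ((450,220), (472,240)). One lid is left under the rack at (567,275).

Emit:
send_rows(
  xyz=[
    [0,0,0.015],
    [0,0,0.02],
    [0,0,0.018],
    [0.02,0,0],
    [0.025,0,0],
    [0.025,0,0],
    [0.025,0,0],
    [0.025,0,0],
    [0.015,0,0],
    [0,0,0],
  ],
  delta_rot=[
    [0,0,0],
    [0,0,0],
    [0,0,0],
    [0,0,0],
    [0,0,0],
    [0,0,0],
    [0,0,0],
    [0,0,0],
    [0,0,0],
    [0,0,0],
  ],
)

```text
clock: 9.75
position: [0.5394, -0.0376, 0.0931]
ee_rot: [0.001, 0.716, 0.698, 0.001]
contact_force: [0.6, -0.0, -2.8]
width: 0.0143
gripper_force: 88.2
```

```bash
python3 head.py;  python3 lids.py scene side 2>/dev/null
```

```text
9.75 [ 0.5394 -0.0376  0.0931] [ 0.6 -0.  -2.8]
1134 [[0.459, 0.032, 0.054], [0.55, 0.192, 0.099], [0.636, 0.224, 0.118]]
scene 220 rows [325. 167.] top [nan nan nan] 0 disc x (np.float64(0.342), np.float64(0.436)) y (np.float64(0.132), np.float64(0.204))
scene 228 rows [400. 196.] top [0.5582 0.3241 0.0361] 15 disc x (np.float64(0.534), np.float64(0.583)) y (np.float64(0.297), np.float64(0.359))
side 110 rows [196. 290.] top [nan nan nan] 0 disc x (np.float64(0.521), np.float64(0.562)) y (np.float64(0.301), np.float64(0.323))
side 629 rows [279. 300.] top [nan nan nan] 0 disc x (np.float64(0.32), np.float64(0.424)) y (np.float64(0.133), np.float64(0.213))
```

Emit:
send_rows(
  xyz=[
    [0,0.02,0],
    [0,0.023,0],
    [0,0.023,0],
    [0,0.023,0],
    [0,0.023,0],
    [0,0.023,0],
    [0,0.023,0],
    [0,0.007,0],
    [0,0,-0.013],
    [0,0,-0.02],
    [0,0,-0.019],
    [0,0,0],
  ],
  delta_rot=[
    [0,0,0],
    [0,0,0],
    [0,0,0],
    [0,0,0],
    [0,0,0],
    [0,0,0],
    [0,0,0],
    [0,0,0],
    [0,0,0],
    [0,0,0],
    [0,0,0],
    [0,0,0],
  ],
)

```text
clock: 11.1
position: [0.5358, 0.126, 0.0403]
ee_rot: [-0.001, 0.717, 0.697, -0.001]
contact_force: [0.6, 1.1, -1.4]
width: 0.0143
gripper_force: 88.7
```

```bash
python3 head.py;  python3 lids.py scene 2>/dev/null
```

```text
11.1 [0.5358 0.126  0.0403] [ 0.6  1.1 -1.4]
146 [[0.463, 0.36, 0.028], [0.547, 0.381, 0.052], [0.563, 0.388, 0.066]]
356 [[0.532, 0.193, 0.036], [0.545, 0.263, 0.06], [0.55, 0.33, 0.067]]
112 [[0.528, 0.107, 0.05], [0.555, 0.115, 0.099], [0.591, 0.131, 0.123]]
32 [[0.533, 0.044, 0.026], [0.549, 0.049, 0.038], [0.553, 0.055, 0.05]]
scene 72 rows [316. 163.] top [0.5286 0.0885 0.1797] 2 disc x (np.float64(0.34), np.float64(0.383)) y (np.float64(0.132), np.float64(0.164))
scene 229 rows [400. 196.] top [nan nan nan] 0 disc x (np.float64(0.532), np.float64(0.582)) y (np.float64(0.299), np.float64(0.36))
```

Emit:
send_rows(
  xyz=[
    [0,-0.01,0],
    [0,-0.02,0],
    [0,-0.02,0],
    [0,-0.02,0],
    [0,-0.02,0],
    [0,-0.02,0],
    [0,-0.02,0],
    [0,-0.02,0],
    [0,-0.02,0],
    [0,-0.01,0],
    [0,0,0],
  ],
  delta_rot=[
    [0,0,0],
    [0,0,0],
    [0,0,0],
    [0,0,0],
    [0,0,0],
    [0,0,0],
    [0,0,0],
    [0,0,0],
    [0,0,0],
    [0,0,0],
    [0,0,0],
  ],
)

```text
clock: 12.3
position: [0.5374, -0.055, 0.0419]
ee_rot: [0.001, 0.718, 0.696, 0.0]
contact_force: [0.2, -0.6, -2.1]
width: 0.0145
gripper_force: 88.6
```

```bash
python3 head.py;  python3 lids.py scene side 2>/dev/null; cp pics/head_12*.png pics/p2.png
```

```text
12.3 [ 0.5374 -0.055   0.0419] [ 0.2 -0.6 -2.1]
714 [[0.467, 0.012, 0.026], [0.547, 0.143, 0.059], [0.632, 0.207, 0.067]]
scene 254 rows [327. 167.] top [nan nan nan] 0 disc x (np.float64(0.344), np.float64(0.437)) y (np.float64(0.132), np.float64(0.208))
scene 208 rows [348. 209.] top [0.5575 0.167  0.0369] 19 disc x (np.float64(0.531), np.float64(0.583)) y (np.float64(0.141), np.float64(0.195))
side 16 rows [411. 217.] top [ 0.2783 -0.2517  0.07  ] 5 disc x 0 y 0
side 163 rows [240. 260.] top [0.5394 0.1709 0.0246] 6 disc x (np.float64(0.519), np.float64(0.552)) y (np.float64(0.145), np.float64(0.193))
side 641 rows [279. 300.] top [0.3716 0.1699 0.0382] 69 disc x (np.float64(0.32), np.float64(0.424)) y (np.float64(0.132), np.float64(0.213))
```

View pics/p2.png

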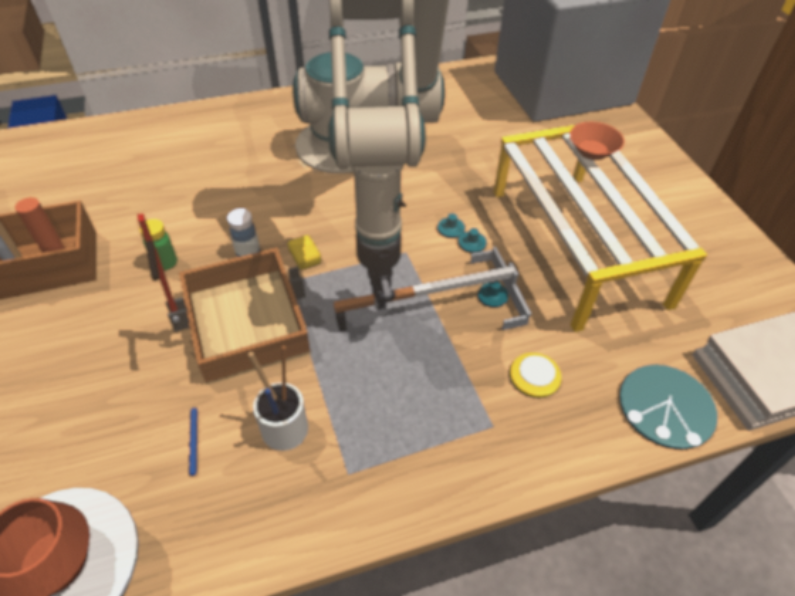

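All three lids are in the open ((452,224), (472,240), (493,292)) and nothing teal remains under the rack. Return the scoop to its mat.

Emit:
send_rows(
  xyz=[
    [0,0,0.02],
    [0,0,0.03],
    [0,0,0.03],
    [0,0,0.03],
    [0,0,0],
  ],
  delta_rot=[
    [0,0,0],
    [0,0,0],
    [0,0,0],
    [0,0,0],
    [0,0,0],
  ],
)

```text
clock: 12.95
position: [0.5402, -0.053, 0.1555]
ee_rot: [0.004, 0.716, 0.698, 0.003]
contact_force: [0.2, 0.8, -1.6]
width: 0.014
gripper_force: 88.7
```

Emit:
send_rows(
  xyz=[
    [-0.002,-0.002,0],
    [-0.002,-0.002,0],
    [-0.002,-0.002,0],
    [-0.002,-0.002,0],
    [-0.002,-0.002,0],
    [-0.002,-0.002,0],
    [-0.002,-0.002,0],
    [-0.002,-0.002,0],
    [-0.002,-0.002,0],
    [-0.002,-0.002,0],
    [-0.002,-0.002,0],
    [0,0,0],
  ],
  delta_rot=[
    [0,0,-7.8],
    [0,0,-7.8],
    [0,0,-7.8],
    [0,0,-7.8],
    [0,0,-7.8],
    [0,0,-7.8],
    [0,0,-7.8],
    [0,0,-7.8],
    [0,0,-7.8],
    [0,0,-7.8],
    [0,0,-7.8],
    [0,0,0],
  ],
)

```text
clock: 14.15
position: [0.5139, -0.0745, 0.1499]
ee_rot: [-0.001, 1.0, 0.023, -0.002]
contact_force: [-0.6, -0.7, -1.9]
width: 0.0142
gripper_force: 88.7
```

Emit:
send_rows(
  xyz=[
    [0,0,-0.03],
    [0,0,-0.03],
    [0,0,-0.03],
    [0,0,-0.015],
    [0,0,0],
    [0,0,0],
  ],
  delta_rot=[
    [0,0,0],
    [0,0,0],
    [0,0,0],
    [0,0,0],
    [0,0,0],
    [0,0,0],
  ],
)

```text
clock: 14.75
position: [0.5151, -0.075, 0.046]
ee_rot: [-0.0, 1.0, 0.024, -0.0]
contact_force: [0.2, -0.3, -2.3]
width: 0.0142
gripper_force: 88.7
```

```bash
python3 - <<'E'
from h import *
s=readout.get_state(); print(s["position"],s["ee_rot"],s["qpos"])
im=grab("scene"); P=cloud(im); S=cv2.cvtColor(im["color"],cv2.COLOR_RGB2HSV)[...,1]
m=(S<60)&(P[...,2]>.012)&(P[...,2]<.1)&(P[...,0]>.57)&(P[...,0]<.85)&(abs(P[...,1]+.07)<.12)
p=P[m]; print(np.percentile(p,[1,50,99],axis=0).round(3))
for a in (.6,.65,.7): q=p[(abs(p[:,0]-a)<.02)&(p[:,2]>.04)]; print(a,np.median(q,0),q[:,2].max())
E
```

```text
[ 0.51514127 -0.07496744  0.04604885] [-1.76701925e-04  9.99718044e-01  2.37397917e-02 -4.71898642e-04] [-2.78267603e-01  3.71003819e-01  1.88449894e+00  7.31210944e-05
  8.87096090e-01  1.24499846e+00]
[[ 0.586 -0.153  0.013]
 [ 0.772 -0.069  0.04 ]
 [ 0.782  0.023  0.071]]
0.6 [ 0.60165345 -0.07376069  0.06824578] 0.07301871569556562
0.65 [ 0.65026903 -0.07158011  0.06822403] 0.07264595533633023
0.7 [ 0.70088749 -0.06932697  0.06803401] 0.071704584438809
```

Emit:
send_rows(
  xyz=[
    [0,0,-0.004],
    [0,0,-0.003],
    [0,0,0],
  ],
  delta_rot=[
    [0,0,0],
    [0,0,0],
    [0,0,0],
  ],
)

```text
clock: 15.1
position: [0.5154, -0.0754, 0.0395]
ee_rot: [0.0, 1.0, 0.023, 0.0]
contact_force: [0.1, -0.9, -1.5]
width: 0.0144
gripper_force: 88.7
```

Emit:
send_rows(
  xyz=[
    [0,0,0],
    [0,0,0],
    [0,0,0],
    [0,0,0],
  ],
  delta_rot=[
    [0,0,0],
    [0,0,0],
    [0,0,0],
    [0,0,0],
  ],
  gripper=0.05,
)

```text
clock: 15.5
position: [0.5155, -0.0755, 0.0396]
ee_rot: [0.0, 1.0, 0.023, 0.0]
contact_force: [-0.2, 0.1, -0.6]
width: 0.0502
gripper_force: 0.0
```

Emit:
send_rows(
  xyz=[
    [0,0,0.03],
    [0,0,0.04],
    [0,0,0.04],
    [0,0,0.04],
    [0,0.03,0.02],
    [0,0.04,0],
    [0,0.04,0],
    [0,0.04,0],
    [0,0.02,0],
    [0,0,0],
  ],
  delta_rot=[
    [0,0,0],
    [0,0,0],
    [0,0,0],
    [0,0,0],
    [0,0,0],
    [0,0,0],
    [0,0,0],
    [0,0,0],
    [0,0,0],
    [0,0,0],
  ],
)

```text
clock: 16.5
position: [0.5149, 0.0971, 0.2094]
ee_rot: [-0.0, 1.0, 0.025, 0.0]
contact_force: [0.1, -0.5, 0.3]
width: 0.0497
gripper_force: 0.0
```

```bash
python3 lids.py wrist scene 2>/dev/null; python3 - <<'E'
from h import *
s=readout.get_state(); print(s["position"],s["ee_rot"],s["qpos"])
im=grab("wrist"); save(im,"w2.png")
im=grab("scene"); P=cloud(im); S=cv2.cvtColor(im["color"],cv2.COLOR_RGB2HSV)[...,1]
m=(S<60)&(P[...,2]>.012)&(P[...,2]<.1)&(P[...,0]>.57)&(P[...,0]<.85)&(abs(P[...,1]+.07)<.12)
p=P[m]; print(np.percentile(p,[1,50,99],axis=0).round(3))
for a in (.6,.65,.7): q=p[(abs(p[:,0]-a)<.02)&(p[:,2]>.04)]; print(a,np.median(q,0),q[:,2].max())
E
```

```text
wrist 3007 rows [206. 141.] top [nan nan nan] 0 disc x (np.float64(0.519), np.float64(0.578)) y (np.float64(0.14), np.float64(0.196))
wrist 712 rows [181. 270.] top [0.5197 0.1365 0.235 ] 14 disc x (np.float64(0.39), np.float64(0.435)) y (np.float64(0.172), np.float64(0.211))
wrist 1279 rows [228. 330.] top [nan nan nan] 0 disc x (np.float64(0.311), np.float64(0.381)) y (np.float64(0.128), np.float64(0.162))
scene 243 rows [327. 168.] top [nan nan nan] 0 disc x (np.float64(0.346), np.float64(0.437)) y (np.float64(0.132), np.float64(0.208))
scene 223 rows [348. 208.] top [nan nan nan] 0 disc x (np.float64(0.533), np.float64(0.581)) y (np.float64(0.142), np.float64(0.195))
[0.5151095  0.0944592  0.20927826] [ 5.04117906e-04  9.99727580e-01  2.33346936e-02 -6.12684077e-05] [ 4.91575528e-02  2.12875394e-01  1.64847917e+00 -1.04864645e-03
  1.28038677e+00  1.57358060e+00]
[[ 0.584 -0.154  0.013]
 [ 0.77  -0.07   0.039]
 [ 0.782  0.022  0.065]]
0.6 [ 0.60099653 -0.07448037  0.0614889 ] 0.06524786947238281
0.65 [ 0.65000382 -0.0721484   0.06178579] 0.06606425041310682
0.7 [ 0.70011068 -0.06990873  0.06174986] 0.06606420006457336
```

View pics/w2.png

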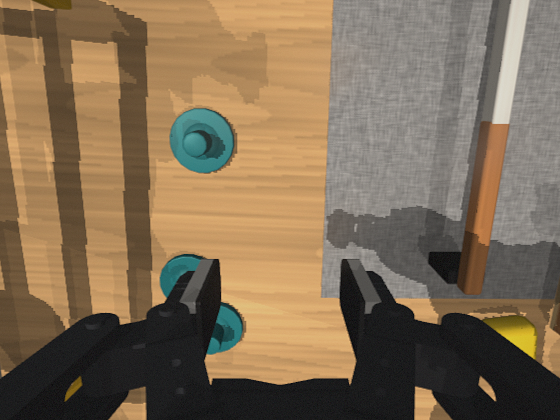

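The wrist view shows lid C with its knob at (200,142); the other two are at (185,275) and (222,330). The scoop lies flat, with its handle top at 0.065. Grasp lid C.

Emit:
send_rows(
  xyz=[
    [0.017,0.036,0],
    [0.017,0.037,0],
    [0,0,-0.04],
    [0,0,-0.04],
    [0,0,-0.04],
    [0,0,-0.04],
    [0,0,-0.02],
    [0,0,-0.013],
    [0,0,0],
  ],
  delta_rot=[
    [0,0,-1],
    [0,0,-1.5],
    [0,0,0],
    [0,0,0],
    [0,0,0],
    [0,0,0],
    [0,0,0],
    [0,0,0],
    [0,0,0],
  ],
)

```text
clock: 17.6
position: [0.5485, 0.1664, 0.0148]
ee_rot: [0.0, 1.0, 0.0, -0.002]
contact_force: [0.2, 0.9, 0.4]
width: 0.0501
gripper_force: 0.0
```

Emit:
send_rows(
  xyz=[
    [0,0,0],
    [0,0,0],
    [0,0,0],
    [0,0,0],
  ],
  delta_rot=[
    [0,0,0],
    [0,0,0],
    [0,0,0],
    [0,0,0],
  ],
  gripper=0.0,
  force=40,
)

```text
clock: 18.0
position: [0.5507, 0.1677, 0.018]
ee_rot: [-0.0, 1.0, 0.001, 0.002]
contact_force: [0.6, -1.8, 6.6]
width: 0.0205
gripper_force: 39.8
```

Emit:
send_rows(
  xyz=[
    [0,0,0.03],
    [0,0,0.04],
    [0,0,0.04],
    [0,0,0.04],
    [0,0,0.03],
    [0,0,0],
  ],
  delta_rot=[
    [0,0,0],
    [0,0,0],
    [0,0,0],
    [0,0,0],
    [0,0,0],
    [0,0,0],
  ],
)

```text
clock: 18.6
position: [0.5519, 0.1683, 0.2016]
ee_rot: [-0.001, 1.0, 0.001, 0.005]
contact_force: [0.7, -0.6, -1.0]
width: 0.0205
gripper_force: 39.3
```

```bash
python3 - <<'E'
from h import *
im=grab("wrist"); save(im,"w3.png"); P=cloud(im)
im=grab("scene"); P=cloud(im); save(im,"s3.png"); c=cv2.cvtColor(im["color"],cv2.COLOR_RGB2HSV); H,S,V=[c[...,i].astype(int) for i in range(3)]
X,Y,Z=[P[...,i] for i in range(3)]
# crate rim lines (scene)
m=(Z>.06)&(Z<.07)&(X>.33)&(X<.65)&(Y>-.43)&(Y<-.16)&(S>60)
p=P[m][:,:2]
for nm,sel,ax in (("x-hi wall",(p[:,0]>.565)&(abs(p[:,1]+.29)<.07),0),("x-lo",(p[:,0]<.40)&(abs(p[:,1]+.29)<.07),0),("y-hi",(p[:,1]>-.22)&(abs(p[:,0]-.48)<.08),1),("y-lo",(p[:,1]<-.365)&(abs(p[:,0]-.48)<.08),1)):
    q=p[sel]; 
    if len(q)>5: print(nm,len(q),np.median(q,0).round(4),np.percentile(q[:,ax],[2,98]).round(4),np.polyfit(q[:,1-ax],q[:,ax],1).round(3))
r=(H<12)&(S>120)&(Z>.09)&(Z<.33)&(X>.4)&(X<.6)&(Y<-.3)&(Y>-.5)
p=P[r]; 
for a in np.arange(.09,.32,.02):
    q=p[(p[:,2]>a)&(p[:,2]<a+.02)]
    if len(q)>3: print("bar",round(a+.01,2),len(q),np.median(q,0).round(4))
b=(V<60)&(Z>.15)&(Z<.33)&(X>.45)&(X<.65)&(Y<-.3)&(Y>-.5); print("grip",b.sum(),P[b].min(0),np.median(P[b],0),P[b].max(0))
s=readout.get_state(); print(s["position"],s["width"],s["qpos"])
E
python3 lids.py scene side 2>/dev/null
```

```text
x-hi wall 218 [ 0.5844 -0.29  ] [0.5763 0.5912] [-0.066  0.565]
x-lo 168 [ 0.3758 -0.2917] [0.3674 0.3837] [-0.07   0.355]
y-hi 164 [ 0.4858 -0.2062] [-0.2138 -0.1988] [ 0.066 -0.238]
y-lo 184 [ 0.4941 -0.3845] [-0.411  -0.3768] [ 0.049 -0.409]
bar 0.1 23 [ 0.4926 -0.4025  0.1011]
bar 0.12 24 [ 0.4933 -0.4029  0.1201]
bar 0.14 24 [ 0.493  -0.401   0.1401]
bar 0.16 26 [ 0.4931 -0.4001  0.1616]
bar 0.18 25 [ 0.4928 -0.3991  0.1794]
bar 0.2 20 [ 0.493  -0.3981  0.1991]
bar 0.22 11 [ 0.4927 -0.3964  0.2187]
bar 0.26 23 [ 0.4938 -0.3956  0.2624]
bar 0.28 24 [ 0.493  -0.3966  0.2781]
bar 0.3 41 [ 0.4901 -0.3967  0.2996]
scene 228 rows [328. 168.] top [nan nan nan] 0 disc x (np.float64(0.348), np.float64(0.436)) y (np.float64(0.132), np.float64(0.208))
side 636 rows [279. 300.] top [nan nan nan] 0 disc x (np.float64(0.32), np.float64(0.424)) y (np.float64(0.131), np.float64(0.213))Traceback (most recent call last):
  File "<stdin>", line 16, in <module>
    return umr_minimum(a, axis, None, out, keepdims, initial, where)
ValueError: zero-size array to reduction operation minimum which has no identity
```

View pics/w3.png

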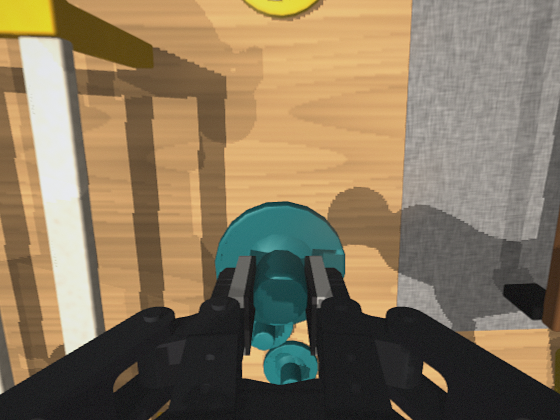

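The lid is held level by its knob. The crate is centred at (0.480, -0.296) with a yaw of about 3.9°; its wall spacing matches the given sizes. Carry lid C to the +x slot.

Emit:
send_rows(
  xyz=[
    [-0.0005,-0.0375,0],
    [-0.0005,-0.0375,0],
    [-0.0005,-0.0375,0],
    [-0.0005,-0.0375,0],
    [-0.0005,-0.0375,0],
    [-0.0005,-0.0375,0],
    [-0.0005,-0.0375,0],
    [-0.0005,-0.0375,0],
    [-0.0005,-0.0375,0],
    [-0.0005,-0.0375,0],
    [-0.0005,-0.0375,0],
    [-0.0005,-0.0375,0],
  ],
  delta_rot=[
    [0,0,0],
    [0,0,0],
    [0,0,0],
    [0,0,0],
    [0,0,0],
    [0,0,0],
    [0,0,0],
    [0,0,0],
    [0,0,0],
    [0,0,0],
    [0,0,0],
    [0,0,0],
  ],
)

```text
clock: 20.0
position: [0.5421, -0.2833, 0.194]
ee_rot: [-0.001, 1.0, 0.001, -0.002]
contact_force: [0.7, -0.0, -0.6]
width: 0.0202
gripper_force: 39.4
```

Emit:
send_rows(
  xyz=[
    [0,0,0],
    [0,0,0],
  ],
  delta_rot=[
    [0,0,0],
    [0,0,0],
  ],
)

```text
clock: 20.2
position: [0.5422, -0.2825, 0.1941]
ee_rot: [-0.001, 1.0, -0.0, -0.002]
contact_force: [-0.1, -0.4, -1.4]
width: 0.0206
gripper_force: 39.4
```

```bash
python3 - <<'E'
from h import *
s=readout.get_state(); print(s["position"],s["width"],s["qpos"])
im=grab("scene"); save(im,"s4.png",1.42)
im=grab("wrist"); P=cloud(im); X,Y,Z=[P[...,i] for i in range(3)]
c=cv2.cvtColor(im["color"],cv2.COLOR_RGB2HSV); H,S,V=[c[...,i].astype(int) for i in range(3)]
m=(H>80)&(H<103)&(S>90); p=P[m]; print("lid",np.percentile(p,[1,50,99],axis=0).round(3).tolist())
E
```

```text
[ 0.54218323 -0.2824747   0.1940681 ] 0.02059346829704271 [-5.94371257e-01  3.54416193e-01  1.48193764e+00  5.26976608e-04
  1.30973367e+00  9.76489187e-01]
lid [[nan, nan, nan], [nan, nan, nan], [nan, nan, nan]]
```

View pics/s4.png

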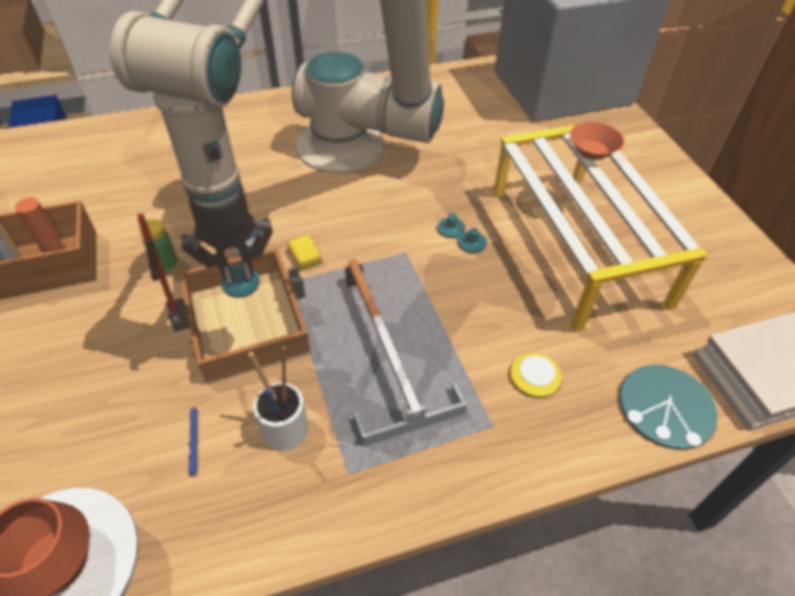

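The view shows the lid held over the crate, with the gripper well clear of the bar (150,250). Lower and release.

Emit:
send_rows(
  xyz=[
    [0.003,0,-0.04],
    [0,0,-0.04],
    [0,0,-0.04],
    [0,0,-0.03],
    [0,0,-0.015],
    [0,0,-0.005],
    [0,0,0],
  ],
  delta_rot=[
    [0,0,0],
    [0,0,0],
    [0,0,0],
    [0,0,0],
    [0,0,0],
    [0,0,0],
    [0,0,0],
  ],
)

```text
clock: 21.0
position: [0.5458, -0.2803, 0.0262]
ee_rot: [-0.001, 1.0, 0.002, -0.001]
contact_force: [0.1, 0.5, 0.1]
width: 0.0205
gripper_force: 40.3
```

Emit:
send_rows(
  xyz=[
    [0,0,0],
    [0,0,0],
    [0,0,0],
  ],
  delta_rot=[
    [0,0,0],
    [0,0,0],
    [0,0,0],
  ],
  gripper=0.05,
)

```text
clock: 21.3
position: [0.5466, -0.2822, 0.0267]
ee_rot: [0.0, 1.0, 0.001, 0.0]
contact_force: [-0.5, 0.8, 0.5]
width: 0.0498
gripper_force: 0.0
```

Emit:
send_rows(
  xyz=[
    [0,0,0.03],
    [0,0,0.04],
    [0,0,0.05],
    [0,0,0.05],
    [-0.03,0.04,0],
    [-0.03,0.04,0],
    [-0.03,0.04,0],
    [-0.02,0.04,0],
    [0,0.04,0],
    [0,0.04,0],
    [0,0.04,0],
    [0,0.04,0],
  ],
  delta_rot=[
    [0,0,0],
    [0,0,0],
    [0,0,0],
    [0,0,0],
    [0,0,0],
    [0,0,0],
    [0,0,0],
    [0,0,0],
    [0,0,0],
    [0,0,0],
    [0,0,0],
    [0,0,0],
  ],
)

```text
clock: 22.5
position: [0.436, 0.0391, 0.1968]
ee_rot: [0.0, 1.0, 0.001, 0.001]
contact_force: [1.6, -0.2, 0.2]
width: 0.0497
gripper_force: 0.0
```

```bash
python3 - <<'E'
from h import *
s=readout.get_state(); print(s["position"],s["width"],s["qpos"])
im=grab("wrist"); save(im,"w5.png"); P=cloud(im); np.savez("w5.npz",P=P,c=im["color"])
E
python3 lids.py wrist scene 2>/dev/null
```

```text
[0.43596364 0.0391189  0.19681418] 0.04966072489207266 [-6.97087656e-02  9.15691704e-02  1.83300747e+00 -2.99320665e-05
  1.21563401e+00  1.49973991e+00]
wrist 5166 rows [150. 236.] top [nan nan nan] 0 disc x (np.float64(0.322), np.float64(0.433)) y (np.float64(0.128), np.float64(0.211))
scene 119 rows [321. 163.] top [nan nan nan] 0 disc x (np.float64(0.348), np.float64(0.404)) y (np.float64(0.131), np.float64(0.181))
scene 97 rows [335. 173.] top [nan nan nan] 0 disc x (np.float64(0.401), np.float64(0.435)) y (np.float64(0.159), np.float64(0.209))
scene 40 rows [183. 237.] top [ 0.5517 -0.2799  0.0452] 17 disc x 0 y 0
```

View pics/w5.png

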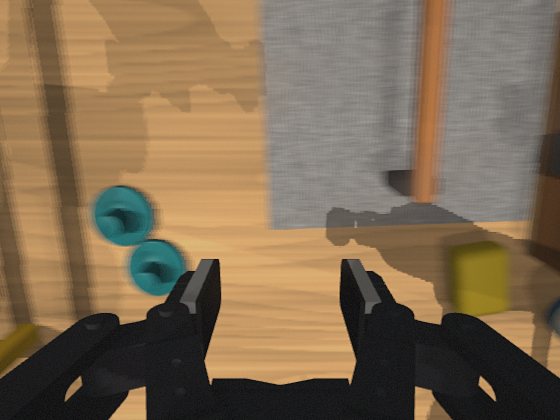

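Lid C stands upright in the crate (knob top 0.045). The wrist view shows lids A at (123,215) and B at (157,266), touching each other.

```bash
python3 - <<'E'
from h import *
z=np.load("w5.npz"); P=z["P"]; c=cv2.cvtColor(z["c"],cv2.COLOR_RGB2HSV); H,S,V=[c[...,i].astype(int) for i in range(3)]
m=(H>80)&(H<103)&(S>90)&(P[...,2]>0)&(P[...,2]<.05)
v,u=np.indices(m.shape)
for n,s in (("A",v*1.0-240<-(u-140)*-0.67),("B",v*1.0-240>=(u-140)*0.67)):
    pass
p=P[m]; 
# split by perpendicular bisector between the two discs in world
a,b=np.array([.404,.18]),np.array([.352,.158])
A=p[np.linalg.norm(p[:,:2]-a,axis=1)<np.linalg.norm(p[:,:2]-b,axis=1)]; 
mask=lambda p:cv2.minEnclosingCircle((p[(p[:,2]<.014),:2]).astype(np.float32))
B=p[np.linalg.norm(p[:,:2]-a,axis=1)>=np.linalg.norm(p[:,:2]-b,axis=1)]
for q in(A,B): print(len(q),mask(q),q[q[:,2]>.033].mean(0))
E
```

```text
2610 ((0.4037632644176483, 0.18366822600364685), 0.031038064509630203) [0.40547714 0.18397612 0.03796894]
2212 ((0.33468008041381836, -0.030699044466018677), 0.21814250946044922) [0.35259705 0.15687361 0.03791203]
```

Emit:
send_rows(
  xyz=[
    [-0.008,0.036,0],
    [-0.008,0.036,0],
    [-0.008,0.036,0],
    [-0.007,0.036,0],
    [0,0,-0.04],
    [0,0,-0.04],
    [0,0,-0.04],
    [0,0,-0.04],
    [0,0,-0.015],
    [0,0,-0.005],
    [0,0,0],
  ],
  delta_rot=[
    [0,0,0],
    [0,0,0],
    [0,0,0],
    [0,0,0],
    [0,0,0],
    [0,0,0],
    [0,0,0],
    [0,0,0],
    [0,0,0],
    [0,0,0],
    [0,0,0],
  ],
)

```text
clock: 23.75
position: [0.4057, 0.1808, 0.0161]
ee_rot: [0.0, 1.0, 0.0, -0.0]
contact_force: [0.4, 0.5, 1.8]
width: 0.0499
gripper_force: 0.0
```

Emit:
send_rows(
  xyz=[
    [0,0,0],
    [0,0,0],
    [0,0,0],
    [0,0,0],
  ],
  delta_rot=[
    [0,0,0],
    [0,0,0],
    [0,0,0],
    [0,0,0],
  ],
  gripper=0.0,
)

```text
clock: 24.15
position: [0.4067, 0.1818, 0.0177]
ee_rot: [-0.0, 1.0, 0.001, 0.002]
contact_force: [-0.3, -1.2, 7.1]
width: 0.0205
gripper_force: 39.3
```

Emit:
send_rows(
  xyz=[
    [0,0,0.03],
    [0,0,0.04],
    [0,0,0.05],
    [0,0,0.06],
    [0,-0.03,0],
    [0,0,0],
  ],
  delta_rot=[
    [0,0,0],
    [0,0,0],
    [0,0,0],
    [0,0,0],
    [0,0,0],
    [0,0,0],
  ],
)

```text
clock: 24.75
position: [0.4056, 0.1499, 0.1883]
ee_rot: [0.001, 1.0, 0.0, 0.002]
contact_force: [-0.6, -0.7, -1.1]
width: 0.0204
gripper_force: 39.6
```

Emit:
send_rows(
  xyz=[
    [0.0062,-0.0363,0],
    [0.0062,-0.0363,0],
    [0.0062,-0.0363,0],
    [0.0062,-0.0363,0],
    [0.0062,-0.0363,0],
    [0.0062,-0.0363,0],
    [0.0062,-0.0363,0],
    [0.0062,-0.0363,0],
    [0.0062,-0.0363,0],
    [0.0062,-0.0363,0],
    [0.0062,-0.0363,0],
    [0.0062,-0.0363,0],
  ],
  delta_rot=[
    [0,0,0],
    [0,0,0],
    [0,0,0],
    [0,0,0],
    [0,0,0],
    [0,0,0],
    [0,0,0],
    [0,0,0],
    [0,0,0],
    [0,0,0],
    [0,0,0],
    [0,0,0],
  ],
)

```text
clock: 25.95
position: [0.4794, -0.2846, 0.1854]
ee_rot: [-0.001, 1.0, 0.001, -0.001]
contact_force: [0.6, 0.0, -0.3]
width: 0.0201
gripper_force: 39.7
```

Emit:
send_rows(
  xyz=[
    [0,0,0],
    [0,0,-0.05],
    [0,0,-0.05],
    [0,0,-0.04],
    [0,0,-0.02],
    [0,0,0],
  ],
  delta_rot=[
    [0,0,0],
    [0,0,0],
    [0,0,0],
    [0,0,0],
    [0,0,0],
    [0,0,0],
  ],
)

```text
clock: 26.55
position: [0.4775, -0.2811, 0.0233]
ee_rot: [-0.003, 1.0, 0.001, -0.003]
contact_force: [0.4, 0.0, -1.0]
width: 0.0206
gripper_force: 46.5
```

Emit:
send_rows(
  xyz=[
    [0,0,0],
    [0,0,0],
    [0,0,0],
  ],
  delta_rot=[
    [0,0,0],
    [0,0,0],
    [0,0,0],
  ],
  gripper=0.05,
)

```text
clock: 26.85
position: [0.4802, -0.2841, 0.0271]
ee_rot: [0.001, 1.0, 0.001, 0.001]
contact_force: [-0.1, -0.0, 0.2]
width: 0.0498
gripper_force: 0.0
```

Emit:
send_rows(
  xyz=[
    [0,0,0.03],
    [0,0,0.04],
    [0,0,0.05],
    [0,0,0.05],
    [-0.03,0.04,0],
    [-0.03,0.04,0],
    [-0.03,0.04,0],
    [-0.03,0.04,0],
    [0,0.04,0],
    [0,0.04,0],
    [0,0.04,0],
    [0,0.04,0],
  ],
  delta_rot=[
    [0,0,0],
    [0,0,0],
    [0,0,0],
    [0,0,0],
    [0,0,0],
    [0,0,0],
    [0,0,0],
    [0,0,0],
    [0,0,0],
    [0,0,0],
    [0,0,0],
    [0,0,0],
  ],
)

```text
clock: 28.05
position: [0.3594, 0.0375, 0.1973]
ee_rot: [0.0, 1.0, 0.0, 0.001]
contact_force: [0.9, -0.1, -0.4]
width: 0.0497
gripper_force: 0.0
```

```bash
python3 lids.py wrist scene 2>/dev/null; python3 - <<'E'
from h import *
s=readout.get_state(); print(s["position"])
im=grab("wrist"); P=cloud(im); c=cv2.cvtColor(im["color"],cv2.COLOR_RGB2HSV); H,S,V=[c[...,i].astype(int) for i in range(3)]
m=(H>80)&(H<103)&(S>90)&(P[...,2]>.033)&(P[...,2]<.05); print(m.sum(),P[m].mean(0))
E
```

```text
wrist 2624 rows [151. 197.] top [nan nan nan] 0 disc x (np.float64(0.315), np.float64(0.376)) y (np.float64(0.131), np.float64(0.183))
scene 86 rows [318. 162.] top [0.3646 0.1533 0.0083] 75 disc x (np.float64(0.35), np.float64(0.377)) y (np.float64(0.13), np.float64(0.178))
scene 188 rows [179. 224.] top [ 0.4835 -0.2806  0.0457] 15 disc x (np.float64(0.487), np.float64(0.505)) y (np.float64(-0.292), np.float64(-0.257))
scene 47 rows [183. 237.] top [ 0.5515 -0.2807  0.045 ] 21 disc x 0 y 0
[0.3588605  0.04016468 0.19707804]
506 [0.34788877 0.15448114 0.038064  ]
```

Emit:
send_rows(
  xyz=[
    [-0.004,0.039,0],
    [-0.004,0.039,0],
    [-0.004,0.039,0],
    [0,0,-0.04],
    [0,0,-0.04],
    [0,0,-0.04],
    [0,0,-0.04],
    [0,0,-0.016],
    [0,0,-0.006],
    [0,0,0],
  ],
  delta_rot=[
    [0,0,0],
    [0,0,0],
    [0,0,0],
    [0,0,0],
    [0,0,0],
    [0,0,0],
    [0,0,0],
    [0,0,0],
    [0,0,0],
    [0,0,0],
  ],
)

```text
clock: 29.2
position: [0.3481, 0.1522, 0.0141]
ee_rot: [0.0, 1.0, 0.0, -0.0]
contact_force: [-0.5, -0.4, 0.5]
width: 0.0501
gripper_force: 0.0
```

Emit:
send_rows(
  xyz=[
    [0,0,0],
    [0,0,0],
    [0,0,0],
    [0,0,0],
  ],
  delta_rot=[
    [0,0,0],
    [0,0,0],
    [0,0,0],
    [0,0,0],
  ],
  gripper=0.0,
)

```text
clock: 29.6
position: [0.349, 0.153, 0.0156]
ee_rot: [-0.0, 1.0, 0.001, 0.002]
contact_force: [0.4, -1.0, 7.2]
width: 0.0208
gripper_force: 39.2
```

Emit:
send_rows(
  xyz=[
    [0,0,0.03],
    [0,0,0.04],
    [0,0,0.05],
    [0,0,0.06],
    [0,-0.03,0],
    [0,0,0],
  ],
  delta_rot=[
    [0,0,0],
    [0,0,0],
    [0,0,0],
    [0,0,0],
    [0,0,0],
    [0,0,0],
  ],
)

```text
clock: 30.2
position: [0.3482, 0.1214, 0.1864]
ee_rot: [0.001, 1.0, 0.0, 0.002]
contact_force: [-0.7, -0.2, -1.0]
width: 0.0211
gripper_force: 39.6
```

Emit:
send_rows(
  xyz=[
    [0.0057,-0.0342,0],
    [0.0057,-0.0342,0],
    [0.0057,-0.0342,0],
    [0.0057,-0.0342,0],
    [0.0057,-0.0342,0],
    [0.0057,-0.0342,0],
    [0.0057,-0.0342,0],
    [0.0057,-0.0342,0],
    [0.0057,-0.0342,0],
    [0.0057,-0.0342,0],
    [0.0057,-0.0342,0],
    [0.0057,-0.0342,0],
  ],
  delta_rot=[
    [0,0,0],
    [0,0,0],
    [0,0,0],
    [0,0,0],
    [0,0,0],
    [0,0,0],
    [0,0,0],
    [0,0,0],
    [0,0,0],
    [0,0,0],
    [0,0,0],
    [0,0,0],
  ],
)

```text
clock: 31.4
position: [0.4159, -0.288, 0.1837]
ee_rot: [-0.001, 1.0, 0.001, -0.0]
contact_force: [1.2, -0.0, 0.1]
width: 0.0208
gripper_force: 39.7
```

Emit:
send_rows(
  xyz=[
    [0,0,0],
    [0,0,-0.05],
    [0,0,-0.04],
    [0,0,0],
  ],
  delta_rot=[
    [0,0,0],
    [0,0,0],
    [0,0,0],
    [0,0,0],
  ],
)

```text
clock: 31.8
position: [0.412, -0.2829, 0.0894]
ee_rot: [-0.005, 1.0, 0.001, -0.005]
contact_force: [-0.6, 0.6, -1.0]
width: 0.0203
gripper_force: 39.7
```

```bash
python3 lids.py scene side 2>/dev/null; python3 - <<'E'
from h import *
im=grab("scene"); cv2.imwrite("pics/c6.png",cv2.resize(im["color"][130:290,80:260,::-1],None,fx=4,fy=3.7))
E
```

```text
scene 112 rows [172. 192.] top [ 0.43   -0.2807  0.0823] 82 disc x 0 y 0
scene 185 rows [179. 224.] top [nan nan nan] 0 disc x (np.float64(0.49), np.float64(0.505)) y (np.float64(-0.292), np.float64(-0.257))
scene 50 rows [183. 237.] top [nan nan nan] 0 disc x 0 y 0
side 162 rows [344. 177.] top [nan nan nan] 0 disc x (np.float64(0.514), np.float64(0.551)) y (np.float64(-0.287), np.float64(-0.252))
side 166 rows [361. 188.] top [ 0.4693 -0.2769  0.0447] 10 disc x (np.float64(0.445), np.float64(0.48)) y (np.float64(-0.287), np.float64(-0.253))
side 24 rows [375. 183.] top [0.2337 0.0863 0.4908] 4 disc x 0 y 0
```

View pics/c6.png

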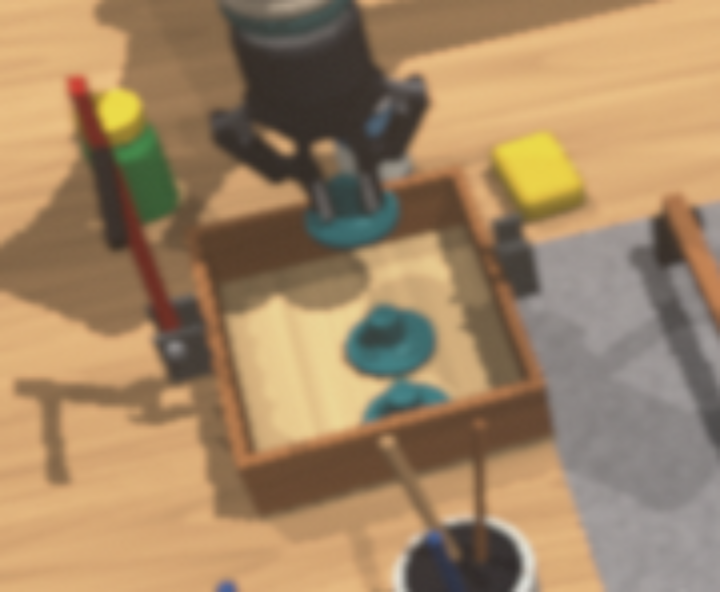

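The crop shows two lids flat in the crate ((390,340) and (405,405)) and the third held over the back slot. The bar leans slightly outward, with the black pin at (108,195).

Emit:
send_rows(
  xyz=[
    [-0.001,0,-0.03],
    [0,0,-0.025],
    [0,0,-0.014],
    [0,0,0],
  ],
  delta_rot=[
    [0,0,0],
    [0,0,0],
    [0,0,0],
    [0,0,0],
  ],
)

```text
clock: 32.35
position: [0.4155, -0.2875, 0.0259]
ee_rot: [0.0, 1.0, 0.001, 0.0]
contact_force: [-0.9, -0.1, -1.0]
width: 0.0209
gripper_force: 39.7
```

Emit:
send_rows(
  xyz=[
    [0,0,0],
    [0,0,0],
    [0,0,0],
  ],
  delta_rot=[
    [0,0,0],
    [0,0,0],
    [0,0,0],
  ],
  gripper=0.05,
)

```text
clock: 32.65
position: [0.4161, -0.2882, 0.0269]
ee_rot: [0.001, 1.0, 0.001, 0.001]
contact_force: [0.9, -0.7, 0.7]
width: 0.0501
gripper_force: 0.0
```

Emit:
send_rows(
  xyz=[
    [0,0,0.03],
    [0,0,0.04],
    [0,0,0.05],
    [0,0,0.05],
    [0.01,0.03,0.01],
    [0.02,0.03,0.02],
    [0.03,0.03,0.02],
    [0,0.01,0],
    [0,0,0],
  ],
  delta_rot=[
    [0,0,0],
    [0,0,0],
    [0,0,0],
    [0,0,0],
    [0,0,0],
    [0,0,0],
    [0,0,0],
    [0,0,0],
    [0,0,0],
  ],
)

```text
clock: 33.55
position: [0.4751, -0.1861, 0.2463]
ee_rot: [0.0, 1.0, 0.002, 0.0]
contact_force: [-0.2, -0.7, 0.2]
width: 0.0503
gripper_force: 0.0
```

```bash
python3 lids.py scene wrist 2>/dev/null; python3 - <<'E'
from h import *
s=readout.get_state(); print(s["position"])
im=grab("wrist"); save(im,"w7.png")
for n in ("scene","side"):
    im=grab(n); P=cloud(im); c=cv2.cvtColor(im["color"],cv2.COLOR_RGB2HSV); V=c[...,2]; X,Y,Z=[P[...,i] for i in range(3)]
    b=(V<80)&(Z>.13)&(Z<.35)&(X>.46)&(X<.65)&(Y<-.34)&(Y>-.5); print(n,b.sum())
    if b.sum()>5: print(np.percentile(P[b],[2,50,98],axis=0).round(4).tolist())
E
```

```text
scene 19 rows [178. 202.] top [ 0.4107 -0.2695  0.0165] 19 disc x 0 y 0
scene 227 rows [178. 223.] top [nan nan nan] 0 disc x (np.float64(0.487), np.float64(0.505)) y (np.float64(-0.29), np.float64(-0.256))
scene 60 rows [182. 238.] top [ 0.5519 -0.2803  0.0457] 22 disc x 0 y 0
wrist 2785 rows [377. 106.] top [nan nan nan] 0 disc x (np.float64(0.515), np.float64(0.559)) y (np.float64(-0.313), np.float64(-0.272))
wrist 2348 rows [372. 175.] top [nan nan nan] 0 disc x (np.float64(0.445), np.float64(0.494)) y (np.float64(-0.314), np.float64(-0.291))
wrist 28 rows [378. 208.] top [ 0.4408 -0.2901  0.0177] 28 disc x 0 y 0
wrist 955 rows [377. 243.] top [nan nan nan] 0 disc x (np.float64(0.38), np.float64(0.418)) y (np.float64(-0.32), np.float64(-0.292))
wrist 31 rows [334. 310.] top [ 0.3164 -0.2498  0.014 ] 28 disc x (np.float64(0.311), np.float64(0.321)) y (np.float64(-0.256), np.float64(-0.244))
wrist 390 rows [341. 347.] top [nan nan nan] 0 disc x 0 y 0
[ 0.47399022 -0.18755025  0.24495907]
scene 133
[[0.4913, -0.4002, 0.2309], [0.5359, -0.394, 0.2593], [0.5699, -0.3887, 0.2619]]
side 31
[[0.4945, -0.3953, 0.2547], [0.5183, -0.3911, 0.2575], [0.5475, -0.3872, 0.2601]]
```

View pics/w7.png

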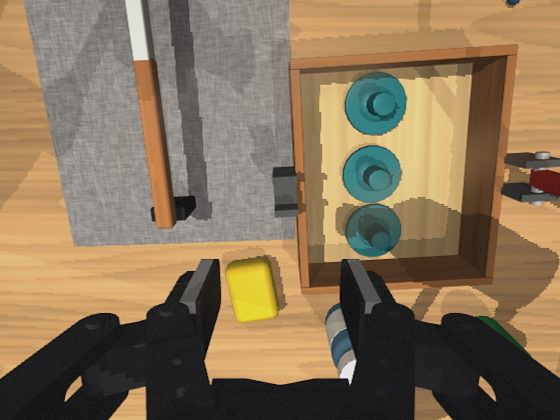

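All three lids lie flat in the crate, at (376,104), (372,174) and (373,232). The scoop is on its mat. The pin runs along x at y ≈ -0.395, z ≈ 0.255. Go above it.

Emit:
send_rows(
  xyz=[
    [0.025,0,0.032],
    [0.025,0,0.032],
    [0.025,0,0.031],
    [0,-0.03,0],
    [0,-0.04,0],
    [0,-0.04,0],
    [0,-0.04,0],
    [0,-0.04,0],
    [0,-0.018,0],
    [0,0,0],
    [0,0,0],
  ],
  delta_rot=[
    [0,0,2],
    [0,0,1.9],
    [0,0,0],
    [0,0,0],
    [0,0,0],
    [0,0,0],
    [0,0,0],
    [0,0,0],
    [0,0,0],
    [0,0,0],
    [0,0,0],
  ],
)

```text
clock: 34.9
position: [0.5496, -0.3951, 0.3397]
ee_rot: [-0.001, 0.999, 0.034, -0.0]
contact_force: [0.7, 0.0, -0.1]
width: 0.0502
gripper_force: 0.0
```

```bash
python3 - <<'E'
from h import *
s=readout.get_state(); print(s["position"],s["ee_rot"],s["qpos"])
im=grab("wrist"); save(im,"w8.png"); P=cloud(im); V=im["color"].max(2); X,Y,Z=[P[...,i] for i in range(3)]
b=(V<90)&(Z>.23)&(Z<.275)&(X>.46)&(X<.6)&(Y<-.36)&(Y>-.44); print(b.sum(),np.percentile(P[b],[2,50,98],axis=0).round(4).tolist())
E
```

```text
[ 0.54955113 -0.39513042  0.33970048] [-1.06147184e-03  9.99406937e-01  3.44164527e-02 -3.95094352e-04] [-7.26618498e-01  4.06063466e-01  1.04835449e+00  9.99284570e-04
  1.68921098e+00  7.75448326e-01]
1977 [[0.4936, -0.4018, 0.256], [0.5346, -0.3949, 0.2605], [0.5687, -0.3881, 0.2625]]
```

View pics/w8.png

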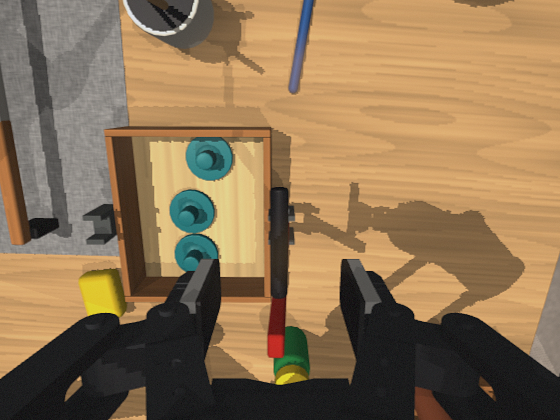

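The wrist view shows the pin vertical at column ~280, centred between the fingers. The front lid (209,158) may have been nudged a little but is still in the crate. Descend and grip the pin.

Emit:
send_rows(
  xyz=[
    [0,0,-0.03],
    [0,0,-0.03],
    [0,0,-0.02],
    [0,0,-0.016],
    [0,0,0],
  ],
  delta_rot=[
    [0,0,0],
    [0,0,0],
    [0,0,0],
    [0,0,0],
    [0,0,0],
  ],
)

```text
clock: 35.45
position: [0.5492, -0.3924, 0.2422]
ee_rot: [-0.002, 0.999, 0.036, -0.002]
contact_force: [-0.2, 0.0, 0.6]
width: 0.0501
gripper_force: 0.0
```

Emit:
send_rows(
  xyz=[
    [0,0,0],
    [0,0,0],
    [0,0,0],
    [0,0,0],
  ],
  delta_rot=[
    [0,0,0],
    [0,0,0],
    [0,0,0],
    [0,0,0],
  ],
  gripper=0.0,
  force=25,
)

```text
clock: 35.85
position: [0.5507, -0.3953, 0.2461]
ee_rot: [0.001, 0.999, 0.035, 0.001]
contact_force: [0.1, 2.0, 5.1]
width: 0.0108
gripper_force: 25.1
```

```bash
python3 - <<'E'
from h import *
s=readout.get_state(); print(s["position"],s["width"])
yaw=np.radians(3.9); a0=1.54; R=.17; N=18
a=np.linspace(a0,-0.01,N+1); t=R*np.cos(a); z=R*np.sin(a)
d=np.c_[-np.sin(yaw)*np.diff(t),np.cos(yaw)*np.diff(t),np.diff(z)]
print(d.round(4).tolist(), d.sum(0))
E
python3 lids.py scene 2>/dev/null
```

```text
[ 0.55071165 -0.39532061  0.24612798] 0.010844968785337035
[[-0.001, 0.0146, -0.0011], [-0.001, 0.0144, -0.0023], [-0.001, 0.0142, -0.0036], [-0.0009, 0.0138, -0.0048], [-0.0009, 0.0133, -0.0059], [-0.0009, 0.0128, -0.0071], [-0.0008, 0.0121, -0.0081], [-0.0008, 0.0114, -0.0092], [-0.0007, 0.0106, -0.0101], [-0.0007, 0.0096, -0.011], [-0.0006, 0.0087, -0.0118], [-0.0005, 0.0076, -0.0125], [-0.0004, 0.0065, -0.0131], [-0.0004, 0.0054, -0.0136], [-0.0003, 0.0042, -0.014], [-0.0002, 0.003, -0.0143], [-0.0001, 0.0017, -0.0145], [-0.0, 0.0005, -0.0146]] [-0.01120599  0.16437542 -0.17161936]
scene 382 rows [176. 216.] top [nan nan nan] 0 disc x (np.float64(0.423), np.float64(0.506)) y (np.float64(-0.302), np.float64(-0.255))
scene 43 rows [173. 241.] top [ 0.5566 -0.3036  0.0452] 20 disc x 0 y 0
```

Lid C was indeed knocked to about (0.552, -0.304), still flat and well within limits. Swing the bar.

Emit:
send_rows(
  xyz=[
    [-0.001,0.0146,-0.0011],
    [-0.001,0.0144,-0.0023],
    [-0.001,0.0142,-0.0036],
    [-0.0009,0.0138,-0.0048],
    [-0.0009,0.0133,-0.0059],
    [-0.0009,0.0128,-0.0071],
    [-0.0008,0.0121,-0.0081],
    [-0.0008,0.0114,-0.0092],
    [-0.0007,0.0106,-0.0101],
  ],
  delta_rot=[
    [0,0,0],
    [0,0,0],
    [0,0,0],
    [0,0,0],
    [0,0,0],
    [0,0,0],
    [0,0,0],
    [0,0,0],
    [0,0,0],
  ],
)

```text
clock: 36.8
position: [0.5424, -0.2773, 0.1913]
ee_rot: [0.0, 0.999, 0.035, 0.0]
contact_force: [3.9, -1.5, 0.3]
width: 0.0113
gripper_force: 25.9
```

Emit:
send_rows(
  xyz=[
    [-0.0007,0.0096,-0.011],
    [-0.0006,0.0087,-0.0118],
    [-0.0005,0.0076,-0.0125],
    [-0.0004,0.0065,-0.0131],
    [-0.0004,0.0054,-0.0136],
    [-0.0003,0.0042,-0.014],
    [-0.0002,0.003,-0.0143],
    [-0.0001,0.0017,-0.0145],
    [0,0,0],
  ],
  delta_rot=[
    [0,0,0],
    [0,0,0],
    [0,0,0],
    [0,0,0],
    [0,0,0],
    [0,0,0],
    [0,0,0],
    [0,0,0],
    [0,0,0],
  ],
)

```text
clock: 37.7
position: [0.5385, -0.2311, 0.085]
ee_rot: [-0.0, 0.999, 0.035, -0.001]
contact_force: [5.9, -2.2, -2.2]
width: 0.0108
gripper_force: 26.3
```

Emit:
send_rows(
  xyz=[
    [0,0.0005,-0.006],
    [0,0,-0.006],
    [0,0,0],
  ],
  delta_rot=[
    [0,0,0],
    [0,0,0],
    [0,0,0],
  ],
)

```text
clock: 38.0
position: [0.5385, -0.2307, 0.0741]
ee_rot: [-0.0, 0.999, 0.035, -0.0]
contact_force: [4.1, -0.4, -2.3]
width: 0.0109
gripper_force: 26.5
```

```bash
cat > bar.py <<'E'
from h import *
for n in ("scene","side"):
    im=grab(n); P=cloud(im); c=cv2.cvtColor(im["color"],cv2.COLOR_RGB2HSV); H,S,V=[c[...,i].astype(int) for i in range(3)]
    X,Y,Z=[P[...,i] for i in range(3)]
    r=((H<8)|(H>173))&(S>140)&(Z>.05)&(Z<.35)&(abs(X-.485)<.03)&(Y<-.15)&(Y>-.45); p=P[r]
    print(n,r.sum())
    for a in np.arange(-.42,-.16,.04):
        q=p[(p[:,1]>a)&(p[:,1]<a+.04)]
        if len(q)>5: print(round(a+.02,2),len(q),np.percentile(q[:,2],[5,50,95]).round(4))
    if n=="scene": cv2.imwrite("pics/bar_%d.png"%int(readout.get_state()["clock"]*10),cv2.resize(im["color"][130:290,80:260,::-1],None,fx=4,fy=3.7))
E
python3 bar.py; ls pics | grep bar
```

```text
scene 224
-0.4 51 [0.0867 0.0894 0.0919]
-0.36 84 [0.0855 0.0888 0.0923]
-0.32 80 [0.0859 0.0901 0.0921]
-0.28 9 [0.0859 0.0898 0.0924]
side 86
-0.24 37 [0.084  0.0906 0.0933]
-0.2 49 [0.0872 0.091  0.0952]
bar_380.png
```

Emit:
send_rows(
  xyz=[
    [0,0,-0.003],
    [0,0,-0.002],
    [0,0,0],
  ],
  delta_rot=[
    [0,0,0],
    [0,0,0],
    [0,0,0],
  ],
)

```text
clock: 38.4
position: [0.5386, -0.2307, 0.0723]
ee_rot: [0.0, 0.999, 0.035, 0.0]
contact_force: [1.4, 0.3, 12.9]
width: 0.0109
gripper_force: 27.9
```

```bash
python3 bar.py
```

```text
scene 222
-0.4 51 [0.086  0.0896 0.0915]
-0.36 83 [0.0851 0.0893 0.0918]
-0.32 81 [0.0857 0.0892 0.0917]
-0.28 7 [0.0855 0.0889 0.0909]
side 83
-0.24 32 [0.0857 0.0893 0.0918]
-0.2 51 [0.0833 0.0892 0.0951]
```

The bar is level at 0.089 and on its stop, with 13 N of reaction. Release and retreat.

Emit:
send_rows(
  xyz=[
    [0,0,0.002],
    [0,0,0],
    [0,0,0],
    [0,0,0],
  ],
  delta_rot=[
    [0,0,0],
    [0,0,0],
    [0,0,0],
    [0,0,0],
  ],
  gripper=0.035,
)

```text
clock: 38.9
position: [0.5379, -0.2306, 0.0716]
ee_rot: [-0.001, 0.999, 0.035, -0.001]
contact_force: [-0.2, -1.2, -0.0]
width: 0.0354
gripper_force: 0.0
```

Emit:
send_rows(
  xyz=[
    [0,0,0.01],
    [0,0,0.03],
    [0,0,0.05],
    [0,0,0.05],
    [0,0,0.05],
    [0,0.03,0.02],
    [0,0.04,0],
    [0,0.04,0],
    [0,0.04,0],
    [0,0.04,0],
    [0,0,0],
    [0,0,0],
  ],
  delta_rot=[
    [0,0,0],
    [0,0,0],
    [0,0,0],
    [0,0,0],
    [0,0,0],
    [0,0,0],
    [0,0,0],
    [0,0,0],
    [0,0,0],
    [0,0,0],
    [0,0,0],
    [0,0,0],
  ],
)

```text
clock: 40.1
position: [0.5386, -0.0403, 0.2829]
ee_rot: [0.0, 0.999, 0.036, 0.0]
contact_force: [0.1, 0.2, -0.2]
width: 0.0352
gripper_force: 0.0
```

```bash
python3 bar.py; python3 lids.py scene side 2>/dev/null; python3 - <<'E'
from h import *
im=grab("scene"); save(im,"fin.png",1.42)
E
```

```text
scene 477
-0.4 58 [0.0853 0.0896 0.0921]
-0.36 106 [0.0827 0.089  0.0917]
-0.32 99 [0.0845 0.0885 0.0917]
-0.28 84 [0.0838 0.0887 0.0916]
-0.24 78 [0.0843 0.089  0.0916]
-0.2 52 [0.0836 0.0887 0.091 ]
side 252
-0.4 33 [0.0842 0.0895 0.0926]
-0.36 50 [0.0838 0.0894 0.0928]
-0.32 53 [0.0855 0.0898 0.0921]
-0.28 35 [0.0866 0.0894 0.092 ]
-0.24 40 [0.0876 0.0899 0.0926]
-0.2 41 [0.0863 0.0896 0.0931]
scene 17 rows [176. 217.] top [ 0.4845 -0.2834  0.0444] 14 disc x 0 y 0
scene 114 rows [177. 227.] top [nan nan nan] 0 disc x (np.float64(0.482), np.float64(0.505)) y (np.float64(-0.299), np.float64(-0.266))
scene 50 rows [173. 241.] top [nan nan nan] 0 disc x 0 y 0
side 105 rows [349. 171.] top [ 0.4967 -0.2344  0.091 ] 15 disc x 0 y 0
side 19 rows [344. 176.] top [ 0.5029 -0.2263  0.0849] 3 disc x (np.float64(0.535), np.float64(0.535)) y (np.float64(-0.278), np.float64(-0.278))
side 314 rows [368. 193.] top [nan nan nan] 0 disc x (np.float64(0.4), np.float64(0.464)) y (np.float64(-0.286), np.float64(-0.259))
```

View pics/fin.png

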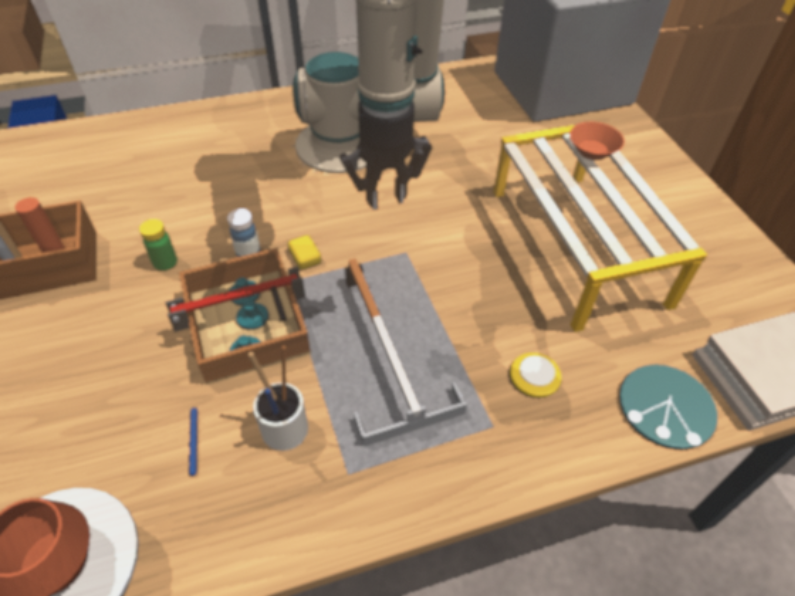

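The final view shows the bar level in its catch (235,295), the lids flat in the crate, the scoop on its mat, and everything else in place. Hand in.

```bash
python3 -c "
from rig import order; print(order.sign_off())"
```

```text
the job is handed in; nothing more can be done
None
```

I handed the job in at about 40 s: the three lids present lie flat in the crate, knob up, the bar rests in its catch, the scoop is back on its mat, and nothing else looked disturbed; the sign-off returned no verdict.

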